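# Load a dental instrument cassette in numbered order

### The job

Finish loading the instrument cassette in the order of its dot tags: first the blue mirror into the pocket tagged with one dot, then the green probe into two dots, and last the yellow spatula into three. Lay each one fully down in both rails of its pocket, its handle centred over the two rails and its working end pointing away from the tags, and let go of it. Leave the red scaler lying in the four-dot pocket, and the grey instrument and everything else on the counter where they are.

Things in the scene. Friction and masses are not known exactly. Their poses are not given: they have to be found in the camera images.
- mirror_c (a point): Centre of the handle of the loose blue instrument (25-50 g, balanced here). Handle: bar 104 mm long along x, 14 x 14 mm, this point half-way along and half-way up (7 mm). A thin neck and a round tilted mirror 22 mm across reach 110 mm along +x, a steel stub 61 mm along -x. z up. Starts flat on the white mat.
- mirror_tip (a point): The working end of the blue instrument, 105 mm along its +x from the handle's centre.
- probe_c (a point): Centre of the handle of the loose green instrument (25-50 g, balanced here). Handle: bar 104 mm long along x, 14 x 14 mm, this point half-way along and half-way up (7 mm). A thin neck and a hooked probe point reach 110 mm along +x, a steel stub 61 mm along -x. z up. Starts flat on the white mat.
- probe_tip (a point): The working end of the green instrument, 105 mm along its +x from the handle's centre.
- spatula_c (a point): Centre of the handle of the loose yellow instrument (25-50 g, balanced here). Handle: bar 104 mm long along x, 14 x 14 mm, this point half-way along and half-way up (7 mm). A thin neck and a flat paddle 11 mm wide reach 110 mm along +x, a steel stub 61 mm along -x. z up. Starts flat on the white mat.
- spatula_tip (a point): The working end of the yellow instrument, 105 mm along its +x from the handle's centre.
- scaler_c (a point): Centre of the handle of the loose red instrument (25-50 g, balanced here). Handle: bar 104 mm long along x, 14 x 14 mm, this point half-way along and half-way up (7 mm). A thin neck and a sideways curved scaler hook reach 110 mm along +x, a steel stub 61 mm along -x. z up. It already lies in the four-dot pocket and stays there.
- scaler_tip (a point): The working end of the red instrument, 105 mm along its +x from the handle's centre.
- pocket1 (a point): Pocket one: where the handle's centre rests when fully down in the pocket whose tag has one black dot; 29 mm above the table. x level along the pocket, away from the tag (a white 38 mm plate 93 mm along -x); z up. Black rails 28 mm to either side along x, tops 7 mm below; prongs at y +/-9 mm, upright to 5 mm above this point, then flaring to 28 mm apart at 14 mm above.
- pocket2 (a point): Pocket two: where the handle's centre rests when fully down in the pocket whose tag has two black dots; 29 mm above the table. x level along the pocket, away from the tag (a white 38 mm plate 93 mm along -x); z up. Black rails 28 mm to either side along x, tops 7 mm below; prongs at y +/-9 mm, upright to 5 mm above this point, then flaring to 28 mm apart at 14 mm above.
- pocket3 (a point): Pocket three: where the handle's centre rests when fully down in the pocket whose tag has three black dots; 29 mm above the table. x level along the pocket, away from the tag (a white 38 mm plate 93 mm along -x); z up. Black rails 28 mm to either side along x, tops 7 mm below; prongs at y +/-9 mm, upright to 5 mm above this point, then flaring to 28 mm apart at 14 mm above.
- pocket4 (a point): Pocket four: where the handle's centre rests when fully down in the pocket whose tag has four black dots (2 x 2); 29 mm above the table. x level along the pocket, away from the tag (a white 38 mm plate 93 mm along -x); z up. Black rails 28 mm to either side along x, tops 7 mm below; prongs at y +/-9 mm, upright to 5 mm above this point, then flaring to 28 mm apart at 14 mm above.
- cassette: Fixed steel cassette, low tray 236 mm (x) by 220 mm (y), floor 4 mm thick, side rims 16 mm high; origin at the middle of its underside. Two 8 mm thick rails across it carry four parallel pockets at y = -75, -25, 25, 75 mm, all along x, 18 mm wide; the four dot tags lie in a row at its -x end, in any order.
- mat: White paper-covered mat, fixed, 270 (x) by 280 (y) by 3 mm; origin at the middle of its underside. Blue, green, yellow and grey instruments lie on it side by side in any order, about 70 mm apart, some head to tail.
- spare_c (a point): Centre of the handle of the grey instrument, same shape and size as the others; it lies among them and stays where it is.
- cup_c (a point): Middle of a white cup, 70 mm across, 85 mm high, 42 mm above its foot. Bystander.
- bottle_c (a point): Middle of a white bottle, 60 mm across, 150 mm high, 75 mm above its foot. Bystander.
- dappen_c (a point): Middle of a small amber glass dish, 40 mm across, 24 mm high, beyond the instruments' ends on or by the mat. Bystander.
- handpiece_c (a point): A dental handpiece lying between mat and cassette, about 140 mm long (x), 20 mm thick; this point is 9 mm above its underside, 73 mm from its rear end. Bystander.
- jar_c (a point): Middle of a white jar with an orange lid, 64 mm across, 70 mm high, 35 mm above its foot. Bystander.
Not all that is in view belongs to the job. Of the things like the part that bears mirror_c, leave any that is pink; of the rest the smaller one is meant. Leave any orange or turquoise look-alike of the part that bears pocket4 alone.

How it is judged (in metres and radians):
On the way, in this order (a step that is already met when the one before it is completed fails the run):
1. the blue mirror lies fully down in the one-dot pocket, working end away from the tags, released (x of mirror_c in the frame of pocket1 between -0.02 and 0.02 m and y of mirror_c in the frame of pocket1 between -0.005 and 0.005 m and z of mirror_c in the frame of pocket1 between -0.004 and 0.004 m and angle between the x axis of mirror_c and the x axis of pocket1, either way round below 0.12 rad and x of mirror_tip in the frame of pocket1 above 0.05 m and contact force between the fingers and mirror below 0.1 N), for 0.2 s.
2. the green probe lies fully down in the two-dot pocket, working end away from the tags, released (x of probe_c in the frame of pocket2 between -0.02 and 0.02 m and y of probe_c in the frame of pocket2 between -0.005 and 0.005 m and z of probe_c in the frame of pocket2 between -0.004 and 0.004 m and angle between the x axis of probe_c and the x axis of pocket2, either way round below 0.12 rad and x of probe_tip in the frame of pocket2 above 0.05 m and contact force between the fingers and probe below 0.1 N), for 0.2 s.
3. the yellow spatula lies fully down in the three-dot pocket, working end away from the tags, released (x of spatula_c in the frame of pocket3 between -0.02 and 0.02 m and y of spatula_c in the frame of pocket3 between -0.005 and 0.005 m and z of spatula_c in the frame of pocket3 between -0.004 and 0.004 m and angle between the x axis of spatula_c and the x axis of pocket3, either way round below 0.12 rad and x of spatula_tip in the frame of pocket3 above 0.05 m and contact force between the fingers and spatula below 0.1 N), for 0.2 s.
At the end, for the whole second after the job is handed in: All four instruments lie released and at rest in their own pockets: handle centre within 20 mm along, 5 mm across, 4 mm in height and 0.12 rad of the pocket, working end away from the tags; grey and red instruments and bystanders within 30 mm of their start (all of step 1 and all of step 2 and all of step 3 and linear speed of each of mirror, probe, spatula, scaler below 0.02 m/s and x of scaler_c in the frame of pocket4 between -0.02 and 0.02 m and y of scaler_c in the frame of pocket4 between -0.005 and 0.005 m and z of scaler_c in the frame of pocket4 between -0.004 and 0.004 m and angle between the x axis of scaler_c and the x axis of pocket4, either way round below 0.12 rad and x of scaler_tip in the frame of pocket4 above 0.05 m and contact force between the fingers and scaler below 0.1 N and distance of each of scaler_c, spare_c, cup_c, bottle_c, dappen_c, handpiece_c, jar_c from where it was at the start of the episode below 0.03 m); the robot touches nothing.
It fails at once if the grey or the red instrument is moved by more than 30 mm (distance of any of spare_c, scaler_c from where it was at the start of the episode above 0.03 m).
It fails at once if another bystander is moved by more than 30 mm (distance of any of cup_c, bottle_c, dappen_c, handpiece_c, jar_c from where it was at the start of the episode above 0.03 m).
It also fails if it takes over 70 s, if anything falls off the work surface, if the arm or the gripper's body presses on something with over 40 N, if the wrist force passes 120 N, or if a joint passes its speed limit or range.

### The arm

A 6-joint arm with a two-finger parallel gripper is mounted at the origin on the work surface. World frame = base frame: x ahead of the robot, y to its left, z up, the work surface at z = 0. Lengths are in mm, angles in rad, forces in N, time in s.
With the tool pointing down it reaches from about 275 to 725 mm from the base axis. Payload 5.6 kg.
Tool frame: the origin (TCP) lies at the very end of the fingers, on their centre line; the grasp point (between the pads) lies 19 mm behind it; y points along the fingers, z is the direction in which the jaws open and shut, and the axes are right-handed (so a half turn about y gives the same grasp; the last joint's range is limited). The gripper opens to 85 mm and grips with 20 to 120 N. Pads are 22 mm wide; open, the fingers measure 114 mm over their backs; the gripper's body (76 mm by 85 mm) begins 54 mm behind the grasp point. The pads swing forward as they close: fully open they stand 13 mm farther back than shut.
Start: joints at [-1.054, 0.255, 0.108, 0, -1.424, -0.285], TCP at [126.372, -535.278, 231.283] pointing down, gripper open.
Joint ranges: [-2.95, 2.95], [-1.21, 1.97], [-1.09, 1.5], [-2.87, 1.71], [-2.94, -0.07], [-3.05, 3.05]. Speed limits (rad/s): [2.57, 2.57, 3.14, 3.14, 3.14, 3.14].

### API

Orientations are given as a unit quaternion [w, x, y, z].
In Python, from workcell import * gives the robot as it stands.
- The arm moves only by the tool servo_tool, never from a script. Its argument "rows" is a list of rows, each an object of numbers: "tx", "ty", "tz": the shift along the tool's x, y, z in m; "wx", "wy", "wz": the turn, a rotation vector about the tool's x, y, z in rad; "jaw": the opening, from 0 (shut) to 1 (fully open). In form: [{"tx": .., "ty": .., "tz": .., "wx": .., "wy": .., "wz": .., "jaw": ..}, ...]. A call has 1 to 20 rows; each row shifts and turns the pose as measured when the row begins, along the tool's axes as they then stand; what a row does not reach is not made up. A row lasts 1/10 s, in which the tool goes at most 50 mm and 8.59 degrees, less where a joint would pass 70% of its speed; a pose out of reach is approached as far as the arm can. A call with a gripper value outside its range is refused whole. The fingers move at their own pace and stop on an object; "force" is the grip in N (left out, the last holds). Time passes only in rows, so rows that do not move let the fingers close. It gives the time, the measured TCP pose, the force and the opening at its end, in the units of the state.
- state(): the state, without advancing time (a new reading comes with each control period).
- get_image(name): name is "side" or "top" or "wrist"; returns a dict with "img" (400x640x3 uint8, blue, green, red), "z_map" (400x640 float32, mm along the optical axis (not along the pixel's ray), 0 where there is no reading), "vertical_fov" (degrees; the focal length in pixels is half the picture's height over the tangent of half this angle, whatever the lens; pixels are square), "cx", "cy" (the principal point, pixels), "camera_from_world" (4x4, takes a point from world to camera coordinates). Camera axes: x right, y up, looking along -z (the intrinsics and any distortion apply to the point x, -y, -z); pixel columns grow to the right and rows downward; lengths in mm; the calibration is good to about 2 mm. The wrist camera is an equidistant fisheye: a pixel r from the principal point sees the ray r / f radians off the axis. A picture is of the moment at which its call begins.
- job_done(): hands the job in, once; it reports no verdict.
The state is a dict: "time": time; "joint_positions": joint angles; "qvel": joint speeds; "effort": joint torques, N m; "position": TCP position; "eef_rot": TCP orientation; "force": force on the tool from outside, world axes, zero at the start; "torque": the same for the moment, N m; "opening": opening from 0.0 (shut) to 1.0 (fully open).
Only numpy, scipy, OpenCV 4.12 (cv2) and the standard library are available. Lean on these libraries where they do the work, as an engineer would, in place of code of your own. Each camera call takes 0.05 s, during which the arm holds its last target. There are 200 camera calls.

## Working session

There is one attempt and no reset: what is moved stays moved. The work goes in short steps, Python scripts to look and compute and a tool call to move; the robot and the scene stay as the last step left them, time stands still between calls to the robot, and variables do not carry over. Pictures are saved under pics/ and viewed, about 8 in all and at most 12, crops included, and the job is handed in when it is done.

Besides the shell and the picture viewer there is one more tool, called after "Request:" as a command line: name --argument value ..., lists and objects as JSON in quotes. servo_tool: Moves the arm, as the interface text tells. Its arguments: {"type":"object","properties":{"rows":{"type":"array","items":{"type":"object","properties":{"tx":{"type":"number"},"ty":{"type":"number"},"tz":{"type":"number"},"wx":{"type":"number"},"wy":{"type":"number"},"wz":{"type":"number"},"jaw":{"type":"number"}}}},"force":{"type":"number"}},"required":["rows"]}

```bash
mkdir -p pics; ls; cat > h.py <<'E'
from workcell import *
import numpy as np, cv2
def ray_setup(d):
    f=200/np.tan(np.radians(d["vertical_fov"])/2); return f,d["cx"],d["cy"],np.linalg.inv(np.array(d["camera_from_world"]))
def px2w(d,u,v,z=None,r=1):
    """pixel -> world; z given: intersect plane z (mm); else depth map median (pinhole)"""
    f,cx,cy,T=ray_setup(d); p=np.array([(u-cx)/f,-(v-cy)/f,-1.])
    if z is None:
        w=d["z_map"][int(v)-r:int(v)+r+1,int(u)-r:int(u)+r+1]; w=w[w>0]
        return (T@np.r_[p*np.median(w),1])[:3]
    o=T[:3,3]; q=T[:3,:3]@p; return o+q*(z-o[2])/q[2]
E
python3 - <<'E'
from h import *
print(state())
for n in("top","side"):
    d=get_image(n); np.save(f"{n}.npy",d,allow_pickle=True); cv2.imwrite(f"pics/{n}0.png",cv2.resize(d["img"],(800,500)))
    print(n,d["vertical_fov"],d["cx"],d["cy"],np.round(d["camera_from_world"],3))
E
```

```text
pics
{'time': 0.0, 'joint_positions': array([-1.05442874e+00,  2.55731636e-01,  1.07005494e-01, -5.00530840e-04,
       -1.42387696e+00, -2.84620470e-01]), 'qvel': array([-0.0008214 , -0.00047618,  0.00123285,  0.00097533,  0.00035058,
       -0.00024793]), 'effort': array([-3.08191488e-05, -3.86629629e+01,  2.37935847e+01,  5.36522180e+00,
       -6.21138446e-03, -9.32161612e-06]), 'position': array([ 126.28833849, -534.79885309,  230.40032772]), 'eef_rot': array([ 0.70302423, -0.70171126, -0.08163796,  0.08181369]), 'force': array([-0.01468707,  1.03033609, -0.06878529]), 'torque': array([0.00279254, 0.00858924, 0.04209939]), 'opening': 0.9997604951464397}
top 45.154350612806454 325.5233089570811 197.82647018247943 [[-3.000000e-02 -9.990000e-01 -2.400000e-02  7.934500e+01]
 [ 9.900000e-01 -3.300000e-02  1.340000e-01 -5.282810e+02]
 [-1.350000e-01 -2.000000e-02  9.910000e-01 -1.306089e+03]
 [ 0.000000e+00  0.000000e+00  0.000000e+00  1.000000e+00]]
side 44.669832684906254 317.4013537214454 194.06348704987107 [[-9.810000e-01 -1.940000e-01  2.300000e-02  5.349960e+02]
 [ 1.270000e-01 -5.430000e-01  8.300000e-01 -1.072760e+02]
 [-1.480000e-01  8.170000e-01  5.580000e-01 -1.370883e+03]
 [ 0.000000e+00  0.000000e+00  0.000000e+00  1.000000e+00]]
```

View pics/top0.png

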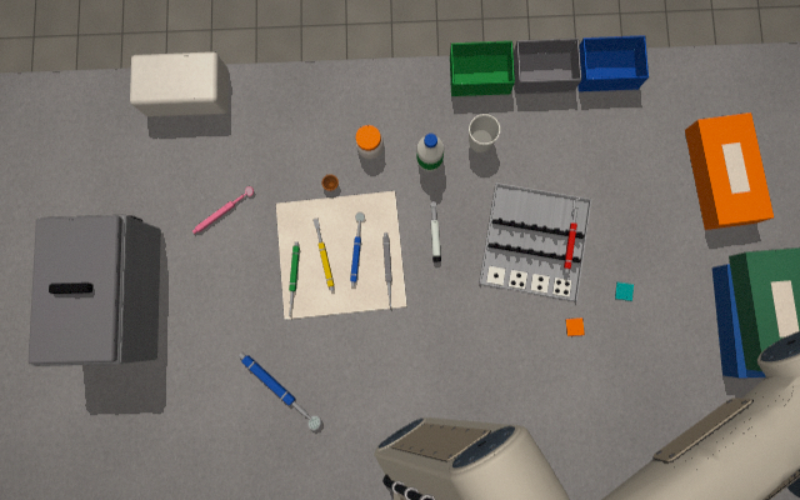

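View pics/side0.png

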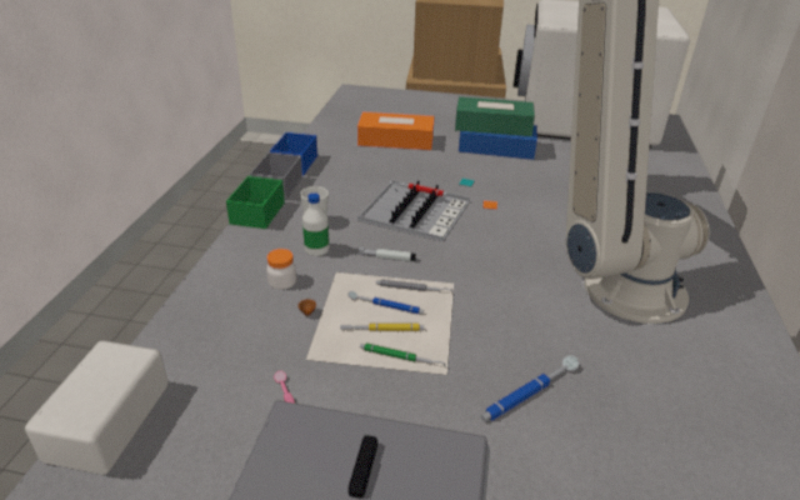

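```bash
python3 - <<'E'
from h import *
d=np.load("top.npy",allow_pickle=True).item(); im=d["img"]
a=cv2.resize(im[145:245,380:480],(400,400),interpolation=cv2.INTER_CUBIC);b=cv2.resize(im[150:260,220:330],(400,400),interpolation=cv2.INTER_CUBIC)
cv2.imwrite("pics/crop.png",np.hstack([a,b]))
hsv=cv2.cvtColor(im,cv2.COLOR_BGR2HSV)
mat=np.zeros(im.shape[:2],bool); mat[150:262,215:335]=1
def seg(lo,hi,m,z,name):
    k=cv2.inRange(hsv,np.array(lo),np.array(hi)).astype(bool)&m
    v,u=np.nonzero(k); P=np.array([px2w(d,a,b,z)[:2] for a,b in zip(u,v)])
    (c,s,an)=cv2.minAreaRect(P.astype(np.float32)); 
    m0=P.mean(0); e,V=np.linalg.eigh(np.cov(P.T)); 
    zs=[px2w(d,a,b,r=0)[2] for a,b in zip(u,v) if d["z_map"][b,a]>0]
    print(name,len(u),"px",u.mean().round(1),v.mean().round(1),"mean",m0.round(1),"rect",np.round(c,1),np.round(s,1),"ang(deg)",np.degrees(np.arctan2(V[1,1],V[0,1])).round(1),"z med",np.median(zs).round(1))
seg((105,120,50),(130,255,255),mat,12,"blue")
seg((50,120,40),(80,255,255),mat,12,"green")
seg((20,150,80),(33,255,255),mat,12,"yellow")
c=np.zeros_like(mat); c[160:230,430:480]=1
seg((0,150,80),(6,255,255),c,34,"red")
E
```

```text
blue 148 px 284.1 207.1 mean [511.3 181.4] rect [510.6 181.4] [ 13.3 100.6] ang(deg) 172.9 z med 16.5
green 151 px 235.0 214.3 mean [495.4 321.6] rect [495.  321.7] [ 13.4 100.5] ang(deg) 174.8 z med 15.9
yellow 156 px 260.5 211.4 mean [501.2 248.9] rect [502.2 249.1] [103.1  13.3] ang(deg) -167.3 z med 17.3
red 174 px 456.0 196.4 mean [ 522.9 -300.3] rect [ 522.7 -300.2] [ 15.2 101.1] ang(deg) 167.7 z med 36.3
```

View pics/crop.png

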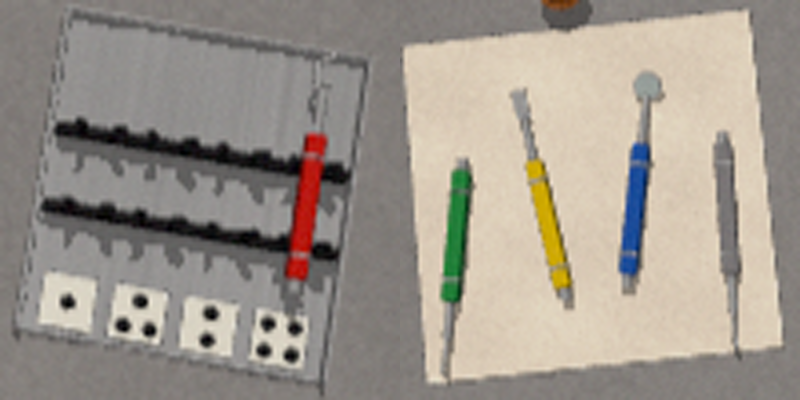

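```bash
cat >> h.py <<'E'
from scipy.spatial.transform import Rotation as Ro
def goal(x,y,z,ang,s=None):
    """print tool-frame shift (mm) and rotvec to reach TCP x,y,z pointing down with tool z at heading ang (deg)"""
    s=s or state(); w=s["eef_rot"]; R=Ro.from_quat([w[1],w[2],w[3],w[0]])
    a=np.radians(ang); zt=np.array([np.cos(a),np.sin(a),0]); yt=np.array([0,0,-1.]); G=Ro.from_matrix(np.c_[np.cross(yt,zt),yt,zt])
    return (R.inv()).apply(np.array([x,y,z])-s["position"]).round(1), (R.inv()*G).as_rotvec().round(3)
def head(s=None):
    s=s or state(); w=s["eef_rot"]; M=Ro.from_quat([w[1],w[2],w[3],w[0]]).as_matrix()
    return np.degrees(np.arctan2(M[1,2],M[0,2]))
E
python3 - <<'E'
from h import *
d=np.load("top.npy",allow_pickle=True).item(); im=d["img"]
s=state(); print("head",head(s), "j1,j6 deg",np.degrees(s["joint_positions"][[0,5]]))
w=s["eef_rot"]; print(Ro.from_quat([w[1],w[2],w[3],w[0]]).as_matrix().round(3))
hsv=cv2.cvtColor(im,cv2.COLOR_BGR2HSV)
k=((hsv[...,2]>175)&(hsv[...,1]<45)); m=np.zeros_like(k); m[210:245,380:470]=1
k=cv2.morphologyEx((k&m).astype(np.uint8),cv2.MORPH_CLOSE,np.ones((5,5)))
n,l,st,c=cv2.connectedComponentsWithStats(k)
T=[]
for i in range(1,n):
    if st[i,4]>60:
        v,u=np.nonzero(l==i); r=cv2.minAreaRect(np.c_[u,v].astype(np.float32)); p=px2w(d,*r[0],6); T.append(p[:2]); print(st[i],np.round(r[0],1),p.round(1),"z",px2w(d,*r[0])[2].round(1))
T=np.array(T); T=T[np.argsort(-T[:,1])]; 
if len(T)==4:
    a=np.polyfit(range(4),T,1)[0]; phi=np.arctan2(a[0],-a[1])  # across dir = -y local
    print("step",np.hypot(*a),"phi",np.degrees(np.arctan2(-a[0]*-1,-a[1])), a)
# rail dark pixels
k=(hsv[...,2]<45); m[:]=0; m[165:222,385:455]=1
v,u=np.nonzero(k&m.astype(bool)); P=np.array([px2w(d,*q,22)[:2] for q in zip(u,v)]); print(len(P))
for q,nm in ((px2w(d,344,150*.8,70),"bottle?"),): print(nm,q.round())
for n,u,v in(("bottlefoot",430,170),("cupfoot",484,150),("jar",369,155),("hp tip",434,205),("hp rear",436,260),("dappen",330,183),("pink",250,190)): print(n,px2w(d,u*.8,v*.8,10).round())
E
```

```text
head 103.27680161426429 j1,j6 deg [-60.41218915 -16.30765275]
[[ 0.973 -0.    -0.23 ]
 [ 0.23   0.002  0.973]
 [-0.    -1.     0.002]]
[389 213  68  24 811] [423.  224.5] [ 449.7 -209.4    6. ] z 0.3
402
bottle? [743.   4.  70.]
bottlefoot [713.   4.  10.]
cupfoot [ 756. -123.   10.]
jar [754. 145.  10.]
hp tip [630.  -2.  10.]
hp rear [503.  -2.  10.]
dappen [691. 237.  10.]
pink [681. 423.  10.]
```

```bash
python3 - <<'E'
from h import *
d=np.load("top.npy",allow_pickle=True).item()
f=lambda x,y:(380+(x+.5)/4-.5,145+(y+.5)/4-.5)
tags=np.array([px2w(d,*f(x,y),6)[:2] for x,y in((68,302),(138,313),(208,325),(279,337))])
print(tags.round(1)); a=np.polyfit(range(4),tags,1)[0]; ang=np.degrees(np.arctan2(a[1],a[0]))+90; print("step",np.hypot(*a),"phi",ang)
# rail ends on crop, tops z=22: upper rail and lower rail left/right
R=[px2w(d,*f(x,y),22)[:2] for x,y in((57,129),(348,176),(43,206),(337,253))]
for i in(0,2): v=R[i+1]-R[i]; print("rail",R[i].round(1),R[i+1].round(1),np.hypot(*v),"phi",np.degrees(np.arctan2(v[1],v[0]))+90)
print("centre by rails",np.mean(R,0))
ph=np.radians(-11.5); e=np.array([np.cos(ph),np.sin(ph)]); n=np.array([-e[1],e[0]])
print("centre by tags",tags.mean(0)+93*e)
for y in (75,25,-25,-75): print(y,(tags.mean(0)+93*e+y*n).round(1),(np.mean(R,0)+y*n).round(1))
print("red centre 522.8 -300.2")
print(goal(505,181,150,83))
E
```

```text
[[ 464.4 -136. ]
 [ 455.  -184.8]
 [ 445.  -233.4]
 [ 434.9 -282.6]]
step 49.82667873186296 phi -11.387813471661872
rail [ 585.9 -132.3] [ 545.3 -334.3] 205.98489972556226 phi -11.343526079372893
rail [ 531.3 -119.8] [ 491.3 -322.9] 206.97901062245785 phi -11.141224131672175
centre by rails [ 538.4257358  -227.34937637]
centre by tags [ 540.95671088 -227.74777408]
75 [ 555.9 -154.3] [ 553.4 -153.9]
25 [ 545.9 -203.2] [ 543.4 -202.9]
-25 [ 536.  -252.2] [ 533.4 -251.8]
-75 [ 526.  -301.2] [ 523.5 -300.8]
red centre 522.8 -300.2
(array([533. ,  81.5, 609.6]), array([-0.002,  0.354, -0.   ]))
```

Request:
servo_tool --rows '[{"wy": 0.118,"jaw": 0.45},{"wy": 0.118,"jaw": 0.45},{"wy": 0.118,"jaw": 0.45},{"tx": 0.018,"tz": 0.046,"jaw": 0.45},{"tx": 0.018,"tz": 0.046,"jaw": 0.45},{"tx": 0.018,"tz": 0.046,"jaw": 0.45},{"tx": 0.018,"tz": 0.046,"jaw": 0.45},{"tx": 0.018,"tz": 0.046,"jaw": 0.45},{"tx": 0.018,"tz": 0.046,"jaw": 0.45},{"tx": 0.018,"tz": 0.046,"jaw": 0.45},{"tx": 0.018,"tz": 0.046,"jaw": 0.45},{"tx": 0.018,"tz": 0.046,"jaw": 0.45},{"tx": 0.018,"tz": 0.046,"jaw": 0.45},{"tx": 0.018,"tz": 0.046,"jaw": 0.45},{"tx": 0.018,"tz": 0.046,"jaw": 0.45},{"tx": 0.018,"tz": 0.046,"jaw": 0.45},{"tx": 0.018,"tz": 0.046,"jaw": 0.45},{"tx": 0.018,"tz": 0.046,"jaw": 0.45},{"ty": 0.03,"jaw": 0.45},{"ty": 0.03,"jaw": 0.45}]' --force 40

```text
validation failed for argument at $.ro...
```

```bash
python3 - <<'E'
from h import *
s=state(); print(s["position"].round(1),head(s),s["opening"],s["time"]); print(goal(510.8,181.4,100,82.9,s))
E
```

```text
[ 126.3 -534.9  230.5] 103.27680161426429 0.9977869872495206 0.1
(array([538.7, 131.5, 608.6]), array([-0.002,  0.356, -0.   ]))
```

Request:
servo_tool --rows '[{"tx": 0,"ty": 0,"tz": 0,"wx": 0,"wy": 0.118,"wz": 0,"jaw": 0.45},{"tx": 0,"ty": 0,"tz": 0,"wx": 0,"wy": 0.118,"wz": 0,"jaw": 0.45},{"tx": 0,"ty": 0,"tz": 0,"wx": 0,"wy": 0.118,"wz": 0,"jaw": 0.45}]' --force 40

```text
time: 0.4
position: [126.2, -534.0, 228.8]
eef_rot: [0.707, -0.704, 0.048, -0.047]
force: [0.1, 1.1, -0.0]
opening: 0.513
```

Request:
servo_tool --rows '[{"tx": 0.018,"ty": 0,"tz": 0.046,"wx": 0,"wy": 0,"wz": 0,"jaw": 0.45},{"tx": 0.018,"ty": 0,"tz": 0.046,"wx": 0,"wy": 0,"wz": 0,"jaw": 0.45},{"tx": 0.018,"ty": 0,"tz": 0.046,"wx": 0,"wy": 0,"wz": 0,"jaw": 0.45},{"tx": 0.018,"ty": 0,"tz": 0.046,"wx": 0,"wy": 0,"wz": 0,"jaw": 0.45},{"tx": 0.018,"ty": 0,"tz": 0.046,"wx": 0,"wy": 0,"wz": 0,"jaw": 0.45},{"tx": 0.018,"ty": 0,"tz": 0.046,"wx": 0,"wy": 0,"wz": 0,"jaw": 0.45},{"tx": 0.018,"ty": 0,"tz": 0.046,"wx": 0,"wy": 0,"wz": 0,"jaw": 0.45},{"tx": 0.018,"ty": 0,"tz": 0.046,"wx": 0,"wy": 0,"wz": 0,"jaw": 0.45},{"tx": 0.018,"ty": 0,"tz": 0.046,"wx": 0,"wy": 0,"wz": 0,"jaw": 0.45},{"tx": 0.018,"ty": 0,"tz": 0.046,"wx": 0,"wy": 0,"wz": 0,"jaw": 0.45},{"tx": 0.018,"ty": 0,"tz": 0.046,"wx": 0,"wy": 0,"wz": 0,"jaw": 0.45},{"tx": 0.018,"ty": 0,"tz": 0.046,"wx": 0,"wy": 0,"wz": 0,"jaw": 0.45},{"tx": 0.018,"ty": 0,"tz": 0.046,"wx": 0,"wy": 0,"wz": 0,"jaw": 0.45},{"tx": 0.018,"ty": 0,"tz": 0.046,"wx": 0,"wy": 0,"wz": 0,"jaw": 0.45},{"tx": 0.018,"ty": 0,"tz": 0.046,"wx": 0,"wy": 0,"wz": 0,"jaw": 0.45}]'

```text
time: 1.9
position: [488.2, 121.4, 228.2]
eef_rot: [0.71, -0.701, 0.054, -0.049]
force: [0.4, -0.1, 0.2]
opening: 0.451
```

```bash
python3 - <<'E'
from h import *
s=state(); print(s["position"].round(1),head(s),s["opening"],s["time"]); print(goal(510.8,181.4,100,82.9,s))
E
```

```text
[488.2 121.4 228.2] 81.65701991416275 0.4511519481924059 1.9
(array([ 14.7, 128.9,  61.1]), array([-0.012, -0.022, -0.008]))
```

Request:
servo_tool --rows '[{"tx": 0.004,"ty": 0.04,"tz": 0.03,"wx": -0.012,"wy": -0.022,"wz": -0.008,"jaw": 0.45},{"tx": 0.004,"ty": 0.04,"tz": 0.012,"wx": 0,"wy": 0,"wz": 0,"jaw": 0.45},{"tx": 0.0,"ty": 0.04,"tz": 0.0,"wx": 0,"wy": 0,"wz": 0,"jaw": 0.45},{"tx": 0.0,"ty": 0,"tz": 0.0,"wx": 0,"wy": 0,"wz": 0,"jaw": 0.45}]'

```text
time: 2.3
position: [503.9, 169.4, 104.3]
eef_rot: [-0.706, 0.706, -0.041, 0.041]
force: [-0.8, -0.9, -0.3]
opening: 0.447
```

```bash
cat >> h.py <<'E'
def wpx(d,u,v,z):
    f,cx,cy,T=ray_setup(d); a=np.array([u-cx,-(v-cy)]); r=np.hypot(*a); t=r/f
    p=np.array([*(np.sin(t)*a/max(r,1e-9)),-np.cos(t)]); o=T[:3,3]; q=T[:3,:3]@p; return o+q*(z-o[2])/q[2]
def look(name,x=None):
    d=get_image("wrist"); im=d["img"].copy(); cv2.imwrite(f"pics/{name}.png",im); np.save("wrist.npy",d,allow_pickle=True); return d
def handle(d,lo,hi,z):
    k=cv2.inRange(cv2.cvtColor(d["img"],cv2.COLOR_BGR2HSV),np.array(lo),np.array(hi))
    n,l,st,c=cv2.connectedComponentsWithStats(k)
    for i in sorted(range(1,n),key=lambda i:-st[i,4])[:2]:
        v,u=np.nonzero(l==i); P=np.array([wpx(d,a,b,z)[:2] for a,b in zip(u,v)]); r=cv2.minAreaRect(P.astype(np.float32)); e,V=np.linalg.eigh(np.cov(P.T))
        print(st[i],np.round(r[0],1),np.round(r[1],1),"ang",np.degrees(np.arctan2(V[1,1],V[0,1])).round(1))
E
python3 - <<'E'
from h import *
s=state(); print(s["position"].round(1),head(s),s["opening"],s["time"]); print(goal(510.8,181.4,100,82.9,s))
d=look("w1"); print(d["vertical_fov"],d["cx"],d["cy"])
handle(d,(105,120,50),(130,255,255),15)
E
```

```text
[503.9 169.4 104.3] 83.29362807264638 0.4465699882723577 2.3
(array([ 5.4,  4.3, 12.7]), array([0.   , 0.007, 0.   ]))
65.70646984690485 317.93600274168676 202.35253706909828
[ 327  175   19   80 1346] [512.1 181.5] [13.6 67.3] ang 172.9
[328 150  18  21 343] [467.2 186.8] [13.  15.4] ang 179.6
```

View pics/w1.png

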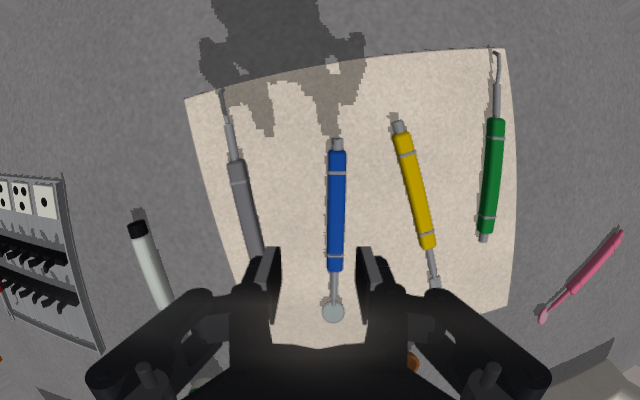

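Request:
servo_tool --rows '[{"tx": 0.007,"ty": 0.01,"tz": 0.0125,"wx": 0,"wy": 0,"wz": 0,"jaw": 0.4},{"tx": 0.0,"ty": 0.025,"tz": 0.0,"wx": 0,"wy": 0,"wz": 0,"jaw": 0.4},{"tx": 0.0,"ty": 0.025,"tz": 0.0,"wx": 0,"wy": 0,"wz": 0,"jaw": 0.4},{"tx": 0.0,"ty": 0.015,"tz": 0.0,"wx": 0,"wy": 0,"wz": 0,"jaw": 0.4},{"tx": 0.0,"ty": 0,"tz": 0.0,"wx": 0,"wy": 0,"wz": 0,"jaw": 0.4}]'

```text
time: 2.85
position: [524.4, 184.0, 45.4]
eef_rot: [0.71, -0.702, 0.032, -0.05]
force: [-0.8, -0.6, 0.7]
opening: 0.402
```

```bash
python3 - <<'E'
from h import *
s=state(); print(s["position"].round(1),head(s),s["opening"],s["time"]); print(goal(511,181.4,6,82.9,s))
E
```

```text
[524.4 184.   45.4] 83.35337354343025 0.40198865184796295 2.85
(array([-14. ,  39. ,  -4.6]), array([-0.012,  0.008,  0.024]))
```

Request:
servo_tool --rows '[{"tx": -0.013,"ty": 0.0,"tz": -0.005,"wx": -0.012,"wy": 0.008,"wz": 0.024,"jaw": 0.4},{"tx": 0.0,"ty": 0.012,"tz": 0.0,"wx": 0,"wy": 0,"wz": 0,"jaw": 0.4},{"tx": 0.0,"ty": 0.01,"tz": 0.0,"wx": 0,"wy": 0,"wz": 0,"jaw": 0.4},{"tx": 0.0,"ty": 0.0,"tz": 0.0,"wx": 0,"wy": 0,"wz": 0,"jaw": 0.4}]'

```text
time: 3.25
position: [513.6, 181.6, 28.4]
eef_rot: [0.707, -0.704, 0.042, -0.047]
force: [-0.1, 0.8, -0.5]
opening: 0.402
```

```bash
python3 - <<'E'
from h import *
s=state(); print(s["position"].round(1),head(s),s["opening"],s["time"]); print(goal(511,181.4,6,82.9,s))
E
```

```text
[513.6 181.6  28.4] 82.83582631140975 0.4016619634105557 3.25
(array([-2.7, 22.4, -0.6]), array([-0.005, -0.001,  0.007]))
```

Request:
servo_tool --rows '[{"tx": -0.004,"ty": 0.01,"tz": 0,"wx": -0.005,"wy": 0,"wz": 0.007,"jaw": 0.4},{"tx": 0.0,"ty": 0.01,"tz": 0.0,"wx": 0,"wy": 0,"wz": 0,"jaw": 0.4},{"tx": 0.0,"ty": 0.0,"tz": 0.0,"wx": 0,"wy": 0,"wz": 0,"jaw": 0.4}]'

```text
time: 3.55
position: [509.5, 182.2, 6.8]
eef_rot: [0.706, -0.706, 0.044, -0.044]
force: [-0.3, 0.4, -0.4]
opening: 0.405
```

```bash
python3 - <<'E'
from h import *
s=state(); print(s["position"].round(1),head(s),s["opening"],s["time"]); print(goal(511,181.4,6,82.9,s))
E
```

```text
[509.5 182.2   6.8] 82.84409869967459 0.4051698683102518 3.55
(array([ 1.6,  0.8, -0.6]), array([ 0.   , -0.001, -0.   ]))
```

Request:
servo_tool --rows '[{"tx": 0,"ty": -0.0005,"tz": 0,"wx": 0,"wy": 0,"wz": 0,"jaw": 0.0},{"tx": 0,"ty": -0.0005,"tz": 0,"wx": 0,"wy": 0,"wz": 0,"jaw": 0.0},{"tx": 0,"ty": -0.0005,"tz": 0,"wx": 0,"wy": 0,"wz": 0,"jaw": 0.0},{"tx": 0,"ty": -0.0005,"tz": 0,"wx": 0,"wy": 0,"wz": 0,"jaw": 0.0},{"tx": 0,"ty": -0.0005,"tz": 0,"wx": 0,"wy": 0,"wz": 0,"jaw": 0.0}]'

```text
time: 4.05
position: [509.8, 182.3, 9.6]
eef_rot: [-0.706, 0.706, -0.044, 0.044]
force: [0.6, 0.7, -0.1]
opening: 0.152
```

Request:
servo_tool --rows '[{"tx": 0,"ty": -0.02,"tz": 0,"wx": 0,"wy": 0,"wz": 0,"jaw": 0.0},{"tx": 0,"ty": -0.045,"tz": 0,"wx": 0,"wy": 0,"wz": 0,"jaw": 0.0},{"tx": 0,"ty": -0.045,"tz": 0,"wx": 0,"wy": 0,"wz": 0,"jaw": 0.0},{"tx": 0,"ty": -0.045,"tz": 0,"wx": 0,"wy": 0,"wz": 0,"jaw": 0.0},{"tx": 0,"ty": 0,"tz": 0,"wx": 0,"wy": 0,"wz": 0,"jaw": 0.0}]'

```text
time: 4.55
position: [509.2, 181.2, 169.8]
eef_rot: [-0.705, 0.707, -0.045, 0.043]
force: [0.1, -0.7, 0.5]
opening: 0.147
```

```bash
python3 - <<'E'
from h import *
s=state(); print(s["position"].round(1),head(s),s["opening"],s["time"]); print(goal(553.5,-154,160,78.6,s))
d=look("w2"); s=state(); handle(d,(105,120,50),(130,255,255),s["position"][2]+4)
E
```

```text
[509.2 181.2 169.8] 82.83473368099712 0.14727481473807416 4.55
(array([  85.8,   10.7, -327.1]), array([ 0.003,  0.074, -0.002]))
[ 304  212   29  115 3058] [515.8 179.3] [14.4 70.6] ang 172.9
[ 303  169   30   37 1006] [468.6 185.1] [13.6 17.6] ang 175.5
```

View pics/w2.png

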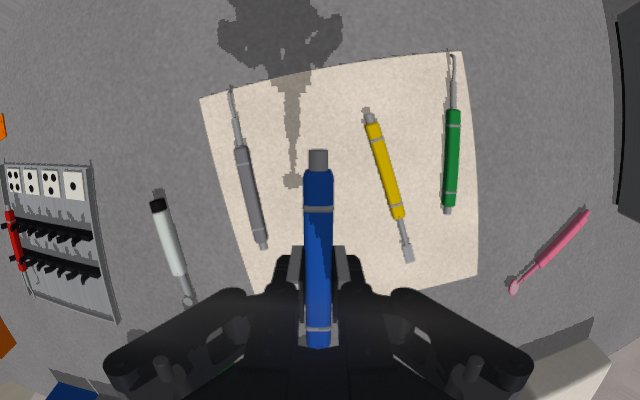

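Request:
servo_tool --rows '[{"tx": 0.012,"ty": -0.002,"tz": -0.046,"wx": 0,"wy": 0,"wz": 0,"jaw": 0.0},{"tx": 0.012,"ty": 0,"tz": -0.046,"wx": 0,"wy": 0,"wz": 0,"jaw": 0.0},{"tx": 0.012,"ty": 0,"tz": -0.046,"wx": 0,"wy": 0,"wz": 0,"jaw": 0.0},{"tx": 0.012,"ty": 0,"tz": -0.046,"wx": 0,"wy": 0,"wz": 0,"jaw": 0.0},{"tx": 0.012,"ty": 0,"tz": -0.046,"wx": 0,"wy": 0,"wz": 0,"jaw": 0.0},{"tx": 0.012,"ty": 0,"tz": -0.046,"wx": 0,"wy": 0,"wz": 0,"jaw": 0.0},{"tx": 0.012,"ty": 0,"tz": -0.046,"wx": 0,"wy": 0,"wz": 0,"jaw": 0.0},{"tx": 0,"ty": 0,"tz": 0,"wx": 0,"wy": 0.074,"wz": 0,"jaw": 0.0},{"tx": 0,"ty": 0,"tz": 0,"wx": 0,"wy": 0,"wz": 0,"jaw": 0.0}]'

```text
time: 5.5
position: [547.4, -160.4, 159.3]
eef_rot: [-0.702, 0.705, -0.077, 0.063]
force: [-0.5, 0.7, -1.1]
opening: 0.146
```

```bash
python3 - <<'E'
from h import *
s=state(); print(s["position"].round(1),head(s),s["opening"],s["time"]); print(goal(553.5,-154,80,78.6,s))
E
```

```text
[ 547.4 -160.4  159.3] 78.62089797305053 0.14555067959780268 5.5
(array([ 6.3, 79.2,  7.9]), array([ 0.006,  0.   , -0.02 ]))
```

Request:
servo_tool --rows '[{"tx": 0.006,"ty": 0.0,"tz": 0.008,"wx": 0.006,"wy": 0,"wz": -0.02,"jaw": 0.0},{"tx": 0,"ty": 0.025,"tz": 0,"wx": 0,"wy": 0,"wz": 0,"jaw": 0.0},{"tx": 0,"ty": 0.025,"tz": 0,"wx": 0,"wy": 0,"wz": 0,"jaw": 0.0},{"tx": 0,"ty": 0.02,"tz": 0,"wx": 0,"wy": 0,"wz": 0,"jaw": 0.0},{"tx": 0,"ty": 0.0,"tz": 0,"wx": 0,"wy": 0,"wz": 0,"jaw": 0.0}]'

```text
time: 6.0
position: [556.3, -147.5, 85.7]
eef_rot: [0.705, -0.703, 0.064, -0.067]
force: [-0.1, 0.0, -0.4]
opening: 0.152
```

```bash
python3 - <<'E'
from h import *
s=state(); print(s["position"].round(1),head(s),s["opening"],s["time"]); print(goal(553.5,-154,60,78.6,s))
d=look("w3"); handle(d,(105,120,50),(130,255,255),s["position"][2]+7)
cv2.imwrite("pics/w3.png",cv2.resize(d["img"][60:400,160:560],(800,680))[:600])
E
```

```text
[ 556.3 -147.5   85.7] 79.35167268875361 0.15213642536985156 6.0
(array([-1.7, 25.7, -7. ]), array([-0.003,  0.013,  0.004]))
[ 303  212   30  115 3105] [ 559.2 -149.4] [14.  67.8] ang 169.4
[ 302  169   33   37 1054] [ 514.4 -140.8] [14.4 16.8] ang 172.6
```

View pics/w3.png

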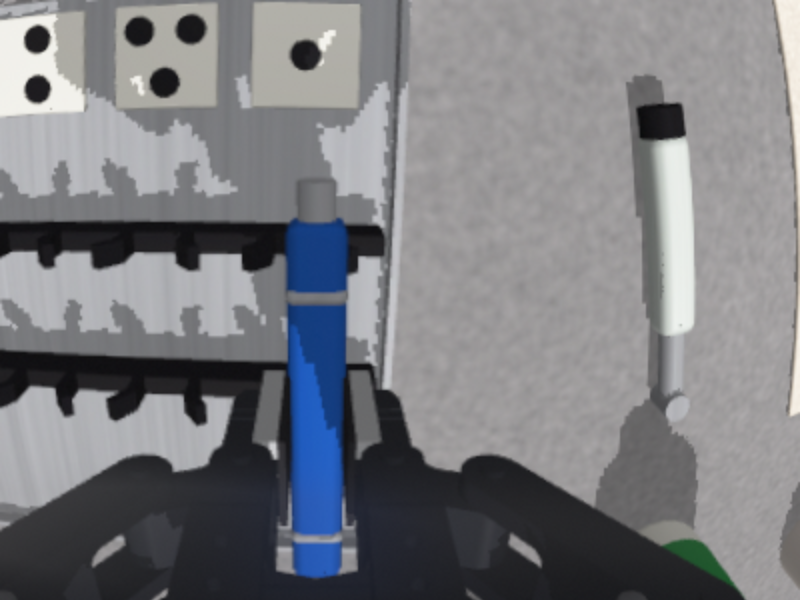

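```bash
python3 - <<'E'
from h import *
d=np.load("wrist.npy",allow_pickle=True).item()
g=lambda x,y:(160+x/2,60+y/2)
T=[wpx(d,*g(x,y),6)[:2] for x,y in((305,54),(166,53))]
print("tags 1,3 (need 464.4 -136 / 455 -184.8)",np.round(T,1))
ph=np.radians(-11.4); e=np.array([np.cos(ph),np.sin(ph)]); print("pocket1",(T[0]+93*e).round(1),"pocket3",(T[1]+93*e).round(1))
print(goal(553.5,-154,60,78.6))
E
```

```text
tags 1,3 (need 464.4 -136 / 455 -184.8) [[ 464.6 -135.1]
 [ 453.5 -183.4]]
pocket1 [ 555.8 -153.5] pocket3 [ 544.7 -201.8]
(array([-2.9, 27.4, -6.9]), array([-0.003,  0.013,  0.007]))
```

Request:
servo_tool --rows '[{"tx": -0.002,"ty": 0.0,"tz": -0.007,"wx": -0.003,"wy": 0.013,"wz": 0.004,"jaw": 0.0},{"tx": 0,"ty": 0.012,"tz": 0,"wx": 0,"wy": 0,"wz": 0,"jaw": 0.0},{"tx": 0,"ty": 0.012,"tz": 0,"wx": 0,"wy": 0,"wz": 0,"jaw": 0.0},{"tx": 0,"ty": 0.0,"tz": 0,"wx": 0,"wy": 0,"wz": 0,"jaw": 0.0}]'

```text
time: 6.45
position: [556.7, -153.6, 65.4]
eef_rot: [-0.703, 0.704, -0.066, 0.072]
force: [-0.6, -0.0, -0.0]
opening: 0.145
```

```bash
python3 - <<'E'
from h import *
s=state(); print(s["position"].round(1),head(s),s["opening"],s["time"]); print(goal(553.5,-154,45,78.6,s))
E
```

```text
[ 556.7 -153.6   65.4] 78.78294247542564 0.1448446741181304 6.45
(array([-3.2, 20.4, -1. ]), array([-0.   ,  0.003,  0.01 ]))
```

Request:
servo_tool --rows '[{"tx": -0.003,"ty": 0.006,"tz": -0.001,"wx": 0,"wy": 0.003,"wz": 0.01,"jaw": 0.0},{"tx": 0,"ty": 0.006,"tz": 0,"wx": 0,"wy": 0,"wz": 0,"jaw": 0.0},{"tx": 0,"ty": 0.006,"tz": 0,"wx": 0,"wy": 0,"wz": 0,"jaw": 0.0},{"tx": 0,"ty": 0.0,"tz": 0,"wx": 0,"wy": 0,"wz": 0,"jaw": 0.0}]'

```text
time: 6.85
position: [553.4, -154.2, 45.9]
eef_rot: [0.704, -0.704, 0.071, -0.07]
force: [-1.0, 0.6, 0.0]
opening: 0.151
```

```bash
python3 - <<'E'
from h import *
s=state(); print(s["position"].round(1),head(s),s["opening"],s["time"],s["force"].round(1)); print(goal(553.5,-154,29,78.6,s))
E
```

```text
[ 553.4 -154.2   45.9] 78.58888955895141 0.15051331823467004 6.85 [-1.   0.6  0. ]
(array([ 0. , 16.9,  0.2]), array([-0.   , -0.   , -0.001]))
```

Request:
servo_tool --rows '[{"tx": 0,"ty": 0.005,"tz": 0,"wx": 0,"wy": 0,"wz": 0,"jaw": 0.0},{"tx": 0,"ty": 0.005,"tz": 0,"wx": 0,"wy": 0,"wz": 0,"jaw": 0.0},{"tx": 0,"ty": 0.005,"tz": 0,"wx": 0,"wy": 0,"wz": 0,"jaw": 0.0},{"tx": 0,"ty": 0.001,"tz": 0,"wx": 0,"wy": 0,"wz": 0,"jaw": 0.0}]'

```text
time: 7.25
position: [553.8, -154.3, 28.8]
eef_rot: [0.704, -0.704, 0.07, -0.07]
force: [-0.6, 1.0, -0.3]
opening: 0.148
```

```bash
python3 - <<'E'
from h import *
s=state(); print(s["position"].round(1),head(s),s["opening"],s["time"],s["force"].round(1)); print(goal(553.5,-154,29,78.6,s))
E
```

```text
[ 553.8 -154.3   28.8] 78.58900648307358 0.14826776817347007 7.25 [-0.6  1.  -0.3]
(array([-0.3, -0.2,  0.3]), array([-0., -0., -0.]))
```

Request:
servo_tool --rows '[{"tx": 0,"ty": 0.0015,"tz": 0,"wx": 0,"wy": 0,"wz": 0,"jaw": 0.0},{"tx": 0,"ty": 0.001,"tz": 0,"wx": 0,"wy": 0,"wz": 0,"jaw": 0.0}]'

```text
time: 7.45
position: [553.8, -154.4, 26.1]
eef_rot: [0.704, -0.704, 0.07, -0.07]
force: [-2.5, 1.1, 6.9]
opening: 0.148
```

Contact at about z 26. Release and rise.

Request:
servo_tool --rows '[{"tx": 0,"ty": -0.0005,"tz": 0,"wx": 0,"wy": 0,"wz": 0,"jaw": 0.35},{"tx": 0,"ty": -0.0005,"tz": 0,"wx": 0,"wy": 0,"wz": 0,"jaw": 0.35},{"tx": 0,"ty": -0.0005,"tz": 0,"wx": 0,"wy": 0,"wz": 0,"jaw": 0.35},{"tx": 0,"ty": -0.01,"tz": 0,"wx": 0,"wy": 0,"wz": 0,"jaw": 0.35},{"tx": 0,"ty": -0.03,"tz": 0,"wx": 0,"wy": 0,"wz": 0,"jaw": 0.35},{"tx": 0,"ty": -0.04,"tz": 0,"wx": 0,"wy": 0,"wz": 0,"jaw": 0.35},{"tx": 0,"ty": -0.04,"tz": 0,"wx": 0,"wy": 0,"wz": 0,"jaw": 0.35},{"tx": 0,"ty": 0,"tz": 0,"wx": 0,"wy": 0,"wz": 0,"jaw": 0.35}]'

```text
time: 8.25
position: [553.8, -155.0, 155.4]
eef_rot: [-0.703, 0.704, -0.07, 0.07]
force: [0.6, -0.4, 0.7]
opening: 0.349
```

```bash
cat > chk.py <<'E'
from h import *
HS={"blue":((105,120,50),(130,255,255)),"green":((50,120,40),(80,255,255)),"yellow":((20,150,80),(33,255,255)),"red":((0,150,80),(6,255,255))}
PK={"blue":(554.5,-154),"green":(534.7,-252),"yellow":(544.5,-203),"red":(525,-301)}
def chk(names):
    d=get_image("top"); hsv=cv2.cvtColor(d["img"],cv2.COLOR_BGR2HSV); np.save("top.npy",d,allow_pickle=True)
    for c in names:
        k=cv2.inRange(hsv,*map(np.array,HS[c])); k[:150]=0;k[250:]=0;k[:,:380]=0;k[:,478:]=0
        v,u=np.nonzero(k)
        if len(u)<20: print(c,"few",len(u)); continue
        P=np.array([px2w(d,a,b,34)[:2] for a,b in zip(u,v)]); e,V=np.linalg.eigh(np.cov(P.T)); r=cv2.minAreaRect(P.astype(np.float32))
        zs=[px2w(d,a,b,r=0)[2] for a,b in zip(u,v) if d["z_map"][b,a]>0]
        a=np.radians(-11.4); D=np.array(r[0])-PK[c]; print(c,np.round(r[0],1),np.round(r[1],1),"along",(D@[np.cos(a),np.sin(a)]).round(1),"across",(D@[-np.sin(a),np.cos(a)]).round(1),"ang",(np.degrees(np.arctan2(V[1,1],V[0,1]))%180-180).round(1),"ztop",np.median(zs).round(1))
    return d
E
python3 - <<'E'
from chk import *
s=state(); print(s["position"].round(1),head(s),s["opening"],s["time"],s["force"].round(1),np.degrees(s["joint_positions"][5])); 
chk(["blue","red"])
d=look("w4"); handle(d,*HS["blue"],34)
E
```

```text
[ 553.8 -155.   155.4] 78.61690812981463 0.3490297598458637 8.25 [ 0.6 -0.4  0.7] -101.40800600878832
blue [ 538.9 -152.2] [14.1 67.5] along -15.6 across -1.3 ang -12.5 ztop 35.4
red [ 522.7 -300.3] [ 14.4 101.2] along -2.4 across 0.2 ang -12.3 ztop 35.9
[ 311  165   16   73 1152] [ 556.2 -155.9] [13.6 66.8] ang 168.5
[311 143  16  19 287] [ 512.5 -147.2] [12.8 15.5] ang 169.2
```

Request:
servo_tool --rows '[{"tx": 0,"ty": -0.001,"tz": 0,"wx": 0,"wy": -0.149,"wz": 0,"jaw": 0.4},{"tx": 0,"ty": -0.001,"tz": 0,"wx": 0,"wy": -0.149,"wz": 0,"jaw": 0.4},{"tx": 0,"ty": -0.001,"tz": 0,"wx": 0,"wy": -0.149,"wz": 0,"jaw": 0.4},{"tx": 0,"ty": -0.001,"tz": 0,"wx": 0,"wy": -0.149,"wz": 0,"jaw": 0.4},{"tx": 0,"ty": -0.001,"tz": 0,"wx": 0,"wy": -0.149,"wz": 0,"jaw": 0.4},{"tx": 0,"ty": -0.001,"tz": 0,"wx": 0,"wy": -0.149,"wz": 0,"jaw": 0.4},{"tx": 0,"ty": -0.001,"tz": 0,"wx": 0,"wy": -0.149,"wz": 0,"jaw": 0.4},{"tx": 0,"ty": -0.001,"tz": 0,"wx": 0,"wy": -0.149,"wz": 0,"jaw": 0.4},{"tx": 0,"ty": -0.001,"tz": 0,"wx": 0,"wy": -0.149,"wz": 0,"jaw": 0.4},{"tx": 0,"ty": -0.001,"tz": 0,"wx": 0,"wy": -0.149,"wz": 0,"jaw": 0.4},{"tx": 0,"ty": -0.001,"tz": 0,"wx": 0,"wy": -0.149,"wz": 0,"jaw": 0.4},{"tx": 0,"ty": -0.001,"tz": 0,"wx": 0,"wy": -0.149,"wz": 0,"jaw": 0.4},{"tx": 0,"ty": -0.001,"tz": 0,"wx": 0,"wy": -0.149,"wz": 0,"jaw": 0.4},{"tx": 0,"ty": -0.001,"tz": 0,"wx": 0,"wy": -0.149,"wz": 0,"jaw": 0.4},{"tx": 0,"ty": -0.001,"tz": 0,"wx": 0,"wy": -0.149,"wz": 0,"jaw": 0.4},{"tx": 0,"ty": -0.001,"tz": 0,"wx": 0,"wy": -0.149,"wz": 0,"jaw": 0.4},{"tx": 0,"ty": -0.001,"tz": 0,"wx": 0,"wy": -0.149,"wz": 0,"jaw": 0.4},{"tx": 0,"ty": -0.001,"tz": 0,"wx": 0,"wy": -0.149,"wz": 0,"jaw": 0.4},{"tx": 0,"ty": -0.001,"tz": 0,"wx": 0,"wy": -0.149,"wz": 0,"jaw": 0.4},{"tx": 0,"ty": -0.001,"tz": 0,"wx": 0,"wy": -0.149,"wz": 0,"jaw": 0.4}]'

```text
time: 10.35
position: [536.2, -151.5, 148.6]
eef_rot: [0.137, -0.1, -0.697, 0.697]
force: [-0.6, -0.7, -0.2]
opening: 0.394
```

```bash
python3 - <<'E'
from h import *
s=state(); print(s["position"].round(1),head(s),s["time"],np.degrees(s["joint_positions"]).round(0)); print(goal(495,321.6,120,264.8,s))
E
```

```text
[ 536.2 -151.5  148.6] -109.25907900464418 10.35 [ -0.  20.   1.  -0. -75.  71.]
(array([ 193.4,   34.6, -433.3]), array([-0.003, -0.246,  0.053]))
```

Request:
servo_tool --rows '[{"tx": 0,"ty": -0.001,"tz": 0,"wx": 0,"wy": -0.125,"wz": 0.026,"jaw": 0.4},{"tx": 0,"ty": -0.001,"tz": 0,"wx": 0,"wy": -0.122,"wz": 0.026,"jaw": 0.4},{"tx": 0.008,"ty": 0,"tz": -0.046,"wx": 0,"wy": 0,"wz": 0,"jaw": 0.4},{"tx": 0.008,"ty": 0,"tz": -0.046,"wx": 0,"wy": 0,"wz": 0,"jaw": 0.4},{"tx": 0.008,"ty": 0,"tz": -0.046,"wx": 0,"wy": 0,"wz": 0,"jaw": 0.4},{"tx": 0.008,"ty": 0,"tz": -0.046,"wx": 0,"wy": 0,"wz": 0,"jaw": 0.4},{"tx": 0.008,"ty": 0,"tz": -0.046,"wx": 0,"wy": 0,"wz": 0,"jaw": 0.4},{"tx": 0.008,"ty": 0,"tz": -0.046,"wx": 0,"wy": 0,"wz": 0,"jaw": 0.4},{"tx": 0.008,"ty": 0,"tz": -0.046,"wx": 0,"wy": 0,"wz": 0,"jaw": 0.4},{"tx": 0.008,"ty": 0,"tz": -0.046,"wx": 0,"wy": 0,"wz": 0,"jaw": 0.4},{"tx": 0.008,"ty": 0,"tz": -0.046,"wx": 0,"wy": 0,"wz": 0,"jaw": 0.4},{"tx": 0.0,"ty": 0,"tz": 0,"wx": 0,"wy": 0,"wz": 0,"jaw": 0.4}]'

```text
time: 11.55
position: [485.4, 278.9, 136.1]
eef_rot: [0.036, -0.02, -0.703, 0.71]
force: [-0.2, -0.9, -0.1]
opening: 0.401
```

```bash
python3 - <<'E'
from h import *
s=state(); print(s["position"].round(1),head(s),s["time"],np.degrees(s["joint_positions"]).round(0)); print(goal(495,321.6,80,264.8,s))
E
```

```text
[485.4 278.9 136.1] -94.51530186321746 11.55 [ 46.  19.  -1.  -1. -71.  40.]
(array([ -7.5,  55.5, -44. ]), array([-0.012,  0.012,  0.023]))
```

Request:
servo_tool --rows '[{"tx": -0.004,"ty": 0,"tz": -0.03,"wx": -0.012,"wy": 0.012,"wz": 0.023,"jaw": 0.4},{"tx": -0.003,"ty": 0.015,"tz": -0.014,"wx": 0,"wy": 0,"wz": 0,"jaw": 0.4},{"tx": 0,"ty": 0.015,"tz": 0,"wx": 0,"wy": 0,"wz": 0,"jaw": 0.4},{"tx": 0,"ty": 0.015,"tz": 0,"wx": 0,"wy": 0,"wz": 0,"jaw": 0.4},{"tx": 0,"ty": 0,"tz": 0,"wx": 0,"wy": 0,"wz": 0,"jaw": 0.4}]'

```text
time: 12.05
position: [493.1, 322.7, 84.2]
eef_rot: [0.033, -0.029, -0.704, 0.709]
force: [-0.8, -1.0, 0.4]
opening: 0.398
```

```bash
python3 - <<'E'
from chk import *
d=look("w5"); handle(d,*HS["green"],15)
s=state(); print(s["position"].round(1),head(s),s["time"],goal(495,321.6,35,264.8,s))
E
```

```text
[ 308  166   19   88 1555] [494.8 321.9] [12.7 67. ] ang 174.4
[308 139  19  23 402] [539.3 317.7] [12.4 15.3] ang 177.9
[493.8 323.   85.6] -95.07197273973935 12.1 (array([-1.5, 50.6,  1. ]), array([-0.005,  0.002,  0.004]))
```

Request:
servo_tool --rows '[{"tx": -0.0015,"ty": 0.015,"tz": 0.001,"wx": -0.005,"wy": 0.002,"wz": 0.004,"jaw": 0.4},{"tx": 0,"ty": 0.015,"tz": 0,"wx": 0,"wy": 0,"wz": 0,"jaw": 0.4},{"tx": 0,"ty": 0.015,"tz": 0,"wx": 0,"wy": 0,"wz": 0,"jaw": 0.4},{"tx": 0,"ty": 0.01,"tz": 0,"wx": 0,"wy": 0,"wz": 0,"jaw": 0.4},{"tx": 0,"ty": 0,"tz": 0,"wx": 0,"wy": 0,"wz": 0,"jaw": 0.4}]'

```text
time: 12.6
position: [497.5, 321.1, 32.9]
eef_rot: [-0.031, 0.034, 0.707, -0.706]
force: [-0.8, -0.4, -0.5]
opening: 0.401
```

```bash
python3 - <<'E'
from h import *
s=state(); print(s["position"].round(1),head(s),s["time"],goal(495,321.8,5,264.4,s))
E
```

```text
[497.5 321.1  32.9] -95.23795033681252 12.6 (array([ 2.7, 27.9, -0.4]), array([ 0.002,  0.006, -0.005]))
```

Request:
servo_tool --rows '[{"tx": 0.002,"ty": 0.013,"tz": 0,"wx": 0.002,"wy": 0.006,"wz": -0.005,"jaw": 0.4},{"tx": 0,"ty": 0.013,"tz": 0,"wx": 0,"wy": 0,"wz": 0,"jaw": 0.4},{"tx": 0,"ty": 0.0005,"tz": 0,"wx": 0,"wy": 0,"wz": 0,"jaw": 0.4}]'

```text
time: 12.9
position: [496.5, 321.9, 6.3]
eef_rot: [-0.034, 0.035, 0.707, -0.705]
force: [-0.4, -0.4, 0.6]
opening: 0.404
```

Request:
servo_tool --rows '[{"tx": 0,"ty": 0,"tz": 0,"wx": 0,"wy": 0,"wz": 0,"jaw": 0.0},{"tx": 0,"ty": 0,"tz": 0,"wx": 0,"wy": 0,"wz": 0,"jaw": 0.0},{"tx": 0,"ty": 0,"tz": 0,"wx": 0,"wy": 0,"wz": 0,"jaw": 0.0},{"tx": 0,"ty": 0,"tz": 0,"wx": 0,"wy": 0,"wz": 0,"jaw": 0.0},{"tx": 0,"ty": 0,"tz": 0,"wx": 0,"wy": 0,"wz": 0,"jaw": 0.0}]'

```text
time: 13.4
position: [497.1, 322.5, 7.2]
eef_rot: [-0.033, 0.035, 0.707, -0.705]
force: [0.2, 0.2, -0.8]
opening: 0.15
```

Request:
servo_tool --rows '[{"tx": 0,"ty": -0.02,"tz": 0,"wx": 0,"wy": 0,"wz": 0,"jaw": 0.0},{"tx": 0,"ty": -0.045,"tz": 0,"wx": 0,"wy": 0,"wz": 0,"jaw": 0.0},{"tx": 0,"ty": -0.045,"tz": 0,"wx": 0,"wy": 0,"wz": 0,"jaw": 0.0},{"tx": 0,"ty": -0.045,"tz": 0,"wx": 0,"wy": 0,"wz": 0,"jaw": 0.0},{"tx": 0,"ty": -0.01,"tz": 0,"wx": 0,"wy": 0,"wz": 0,"jaw": 0.0},{"tx": -0.008,"ty": -0.001,"tz": 0.047,"wx": 0,"wy": 0,"wz": 0,"jaw": 0.0},{"tx": -0.008,"ty": -0.001,"tz": 0.047,"wx": 0,"wy": 0,"wz": 0,"jaw": 0.0},{"tx": -0.008,"ty": -0.001,"tz": 0.047,"wx": 0,"wy": 0,"wz": 0,"jaw": 0.0},{"tx": -0.008,"ty": -0.001,"tz": 0.047,"wx": 0,"wy": 0,"wz": 0,"jaw": 0.0},{"tx": -0.008,"ty": -0.001,"tz": 0.047,"wx": 0,"wy": 0,"wz": 0,"jaw": 0.0},{"tx": -0.008,"ty": -0.001,"tz": 0.047,"wx": 0,"wy": 0,"wz": 0,"jaw": 0.0},{"tx": -0.008,"ty": -0.001,"tz": 0.047,"wx": 0,"wy": 0,"wz": 0,"jaw": 0.0},{"tx": -0.008,"ty": -0.001,"tz": 0.047,"wx": 0,"wy": 0,"wz": 0,"jaw": 0.0},{"tx": -0.008,"ty": -0.001,"tz": 0.047,"wx": 0,"wy": 0,"wz": 0,"jaw": 0.0},{"tx": -0.008,"ty": -0.001,"tz": 0.047,"wx": 0,"wy": 0,"wz": 0,"jaw": 0.0},{"tx": -0.008,"ty": -0.001,"tz": 0.047,"wx": 0,"wy": 0,"wz": 0,"jaw": 0.0}]'

```text
time: 15.0
position: [534.7, -215.1, 188.6]
eef_rot: [-0.028, 0.033, 0.708, -0.705]
force: [0.9, 0.4, -0.0]
opening: 0.149
```

```bash
python3 - <<'E'
from h import *
s=state(); print(s["position"].round(1),head(s),s["opening"],s["time"],np.degrees(s["joint_positions"]).round(0)); print(goal(532.7,-251.6,150,78.6,s))
E
```

```text
[ 534.7 -215.1  188.6] -94.98680391625017 0.14875310654947568 15.0 [ -7.  18.   5.  -0. -76.  92.]
(array([-0.9, 38.4, 36.8]), array([-0.01 , -3.03 , -0.009]))
```

Request:
servo_tool --rows '[{"tx": 0,"ty": -0.001,"tz": 0,"wx": 0,"wy": 0.149,"wz": 0,"jaw": 0.0},{"tx": 0,"ty": -0.001,"tz": 0,"wx": 0,"wy": 0.149,"wz": 0,"jaw": 0.0},{"tx": 0,"ty": -0.001,"tz": 0,"wx": 0,"wy": 0.149,"wz": 0,"jaw": 0.0},{"tx": 0,"ty": -0.001,"tz": 0,"wx": 0,"wy": 0.149,"wz": 0,"jaw": 0.0},{"tx": 0,"ty": -0.001,"tz": 0,"wx": 0,"wy": 0.149,"wz": 0,"jaw": 0.0},{"tx": 0,"ty": -0.001,"tz": 0,"wx": 0,"wy": 0.149,"wz": 0,"jaw": 0.0},{"tx": 0,"ty": -0.001,"tz": 0,"wx": 0,"wy": 0.149,"wz": 0,"jaw": 0.0},{"tx": 0,"ty": -0.001,"tz": 0,"wx": 0,"wy": 0.149,"wz": 0,"jaw": 0.0},{"tx": 0,"ty": -0.001,"tz": 0,"wx": 0,"wy": 0.149,"wz": 0,"jaw": 0.0},{"tx": 0,"ty": -0.001,"tz": 0,"wx": 0,"wy": 0.149,"wz": 0,"jaw": 0.0},{"tx": 0,"ty": -0.001,"tz": 0,"wx": 0,"wy": 0.149,"wz": 0,"jaw": 0.0},{"tx": 0,"ty": -0.001,"tz": 0,"wx": 0,"wy": 0.149,"wz": 0,"jaw": 0.0},{"tx": 0,"ty": -0.001,"tz": 0,"wx": 0,"wy": 0.149,"wz": 0,"jaw": 0.0},{"tx": 0,"ty": -0.001,"tz": 0,"wx": 0,"wy": 0.149,"wz": 0,"jaw": 0.0},{"tx": 0,"ty": -0.001,"tz": 0,"wx": 0,"wy": 0.149,"wz": 0,"jaw": 0.0},{"tx": 0,"ty": -0.001,"tz": 0,"wx": 0,"wy": 0.149,"wz": 0,"jaw": 0.0},{"tx": 0,"ty": -0.001,"tz": 0,"wx": 0,"wy": 0.149,"wz": 0,"jaw": 0.0},{"tx": 0,"ty": -0.001,"tz": 0,"wx": 0,"wy": 0.149,"wz": 0,"jaw": 0.0},{"tx": 0,"ty": -0.001,"tz": 0,"wx": 0,"wy": 0.149,"wz": 0,"jaw": 0.0},{"tx": 0,"ty": -0.001,"tz": 0,"wx": 0,"wy": 0.149,"wz": 0,"jaw": 0.0}]'

```text
time: 17.0
position: [530.6, -222.2, 202.6]
eef_rot: [0.71, -0.704, -0.018, 0.017]
force: [-0.8, -0.4, -0.6]
opening: 0.145
```

```bash
python3 - <<'E'
from h import *
s=state(); print(s["position"].round(1),head(s),s["opening"],s["time"],np.degrees(s["joint_positions"]).round(0)); print(goal(532.7,-251.6,90,78.6,s))
E
```

```text
[ 530.6 -222.2  202.6] 92.82940061026723 0.14519325980680708 17.0 [ -7.  18.   7.  -0. -79. -80.]
(array([  0.6, 112.3, -30.4]), array([-0.008,  0.248, -0.   ]))
```

Request:
servo_tool --rows '[{"tx": 0,"ty": 0,"tz": 0,"wx": -0.004,"wy": 0.124,"wz": 0,"jaw": 0.0},{"tx": 0,"ty": 0,"tz": 0,"wx": -0.004,"wy": 0.124,"wz": 0,"jaw": 0.0},{"tx": 0.008,"ty": 0.02,"tz": -0.028,"wx": 0,"wy": 0,"wz": 0,"jaw": 0.0},{"tx": 0,"ty": 0.03,"tz": 0,"wx": 0,"wy": 0,"wz": 0,"jaw": 0.0},{"tx": 0,"ty": 0.03,"tz": 0,"wx": 0,"wy": 0,"wz": 0,"jaw": 0.0},{"tx": 0,"ty": 0.02,"tz": 0,"wx": 0,"wy": 0,"wz": 0,"jaw": 0.0},{"tx": 0,"ty": 0,"tz": 0,"wx": 0,"wy": 0,"wz": 0,"jaw": 0.0}]'

```text
time: 17.7
position: [532.9, -252.2, 99.4]
eef_rot: [0.703, -0.703, 0.075, -0.077]
force: [-0.6, 0.4, -0.6]
opening: 0.15
```

```bash
python3 - <<'E'
from chk import *
s=state(); print(s["position"].round(1),head(s),s["opening"],s["time"]); print(goal(532.7,-251.6,60,78.6,s))
d=look("w6"); handle(d,*HS["green"],s["position"][2]+8); a=d["img"][60:400,160:560]; cv2.imwrite("pics/w6.png",cv2.resize(a,(800,680))[:600])
E
```

```text
[ 532.9 -252.2   99.4] 77.68882881778796 0.14970662410812027 17.7
(array([-0.5, 39.4,  0.5]), array([-0.001, -0.016,  0.003]))
[ 303  207   31  117 3199] [ 533.  -253.4] [14.3 67.4] ang 167.7
[ 541  304   56   62 1681] [646.4 -78.5] [77.1 45.5] ang -140.1
```

View pics/w6.png

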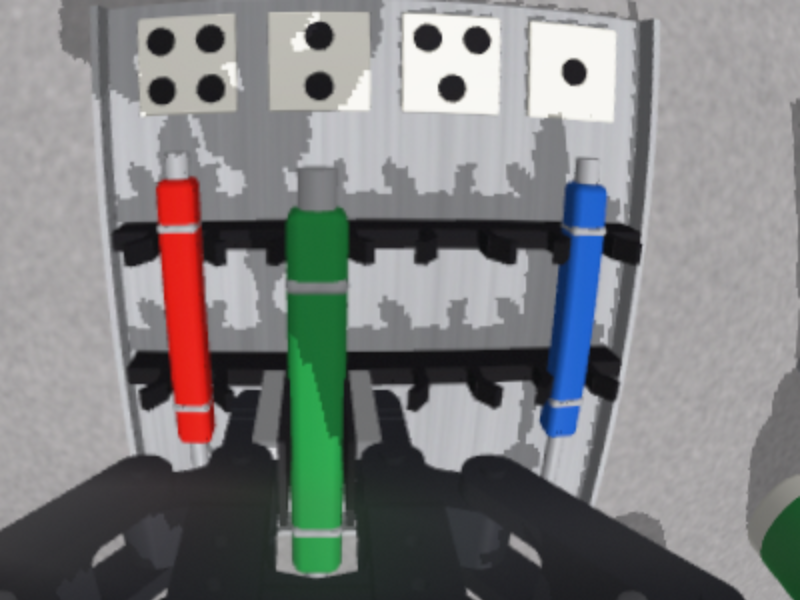

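Request:
servo_tool --rows '[{"tx": 0,"ty": 0.012,"tz": 0,"wx": 0,"wy": -0.016,"wz": 0.003,"jaw": 0.0},{"tx": 0,"ty": 0.012,"tz": 0,"wx": 0,"wy": 0,"wz": 0,"jaw": 0.0},{"tx": 0,"ty": 0.012,"tz": 0,"wx": 0,"wy": 0,"wz": 0,"jaw": 0.0},{"tx": 0,"ty": 0.008,"tz": 0,"wx": 0,"wy": 0,"wz": 0,"jaw": 0.0},{"tx": 0,"ty": 0.0,"tz": 0,"wx": 0,"wy": 0,"wz": 0,"jaw": 0.0}]'

```text
time: 18.25
position: [536.4, -253.2, 57.2]
eef_rot: [-0.703, 0.704, -0.066, 0.072]
force: [0.8, 0.4, 0.4]
opening: 0.151
```

```bash
python3 - <<'E'
from h import *
s=state(); print(s["position"].round(1),head(s),s["opening"],s["time"],s["force"].round(1)); print(goal(532.7,-251.6,27,78.6,s))
E
```

```text
[ 536.4 -253.2   57.2] 78.75815675165366 0.15133937716999468 18.25 [0.8 0.4 0.4]
(array([-4.2, 30.2,  0.8]), array([0.001, 0.003, 0.008]))
```

Request:
servo_tool --rows '[{"tx": -0.004,"ty": 0.004,"tz": 0.001,"wx": 0,"wy": 0.003,"wz": 0.008,"jaw": 0.0},{"tx": 0,"ty": 0.006,"tz": 0,"wx": 0,"wy": 0,"wz": 0,"jaw": 0.0},{"tx": 0,"ty": 0.006,"tz": 0,"wx": 0,"wy": 0,"wz": 0,"jaw": 0.0},{"tx": 0,"ty": 0.005,"tz": 0,"wx": 0,"wy": 0,"wz": 0,"jaw": 0.0},{"tx": 0,"ty": 0.004,"tz": 0,"wx": 0,"wy": 0,"wz": 0,"jaw": 0.0}]'

```text
time: 18.75
position: [533.4, -251.6, 31.5]
eef_rot: [-0.703, 0.704, -0.07, 0.071]
force: [-1.0, 0.8, -0.5]
opening: 0.154
```

```bash
python3 - <<'E'
from h import *
s=state(); print(s["position"].round(1),head(s),s["opening"],s["time"],s["force"].round(1)); print(goal(532.7,-251.6,27,78.6,s))
E
```

```text
[ 533.4 -251.6   31.5] 78.59026266168709 0.15440757218003204 18.75 [-1.   0.8 -0.5]
(array([-0.7,  4.5, -0.2]), array([ 0.001, -0.   ,  0.002]))
```

Request:
servo_tool --rows '[{"tx": 0,"ty": 0.003,"tz": 0,"wx": 0,"wy": 0,"wz": 0,"jaw": 0.0},{"tx": 0,"ty": 0.002,"tz": 0,"wx": 0,"wy": 0,"wz": 0,"jaw": 0.0},{"tx": 0,"ty": 0.001,"tz": 0,"wx": 0,"wy": 0,"wz": 0,"jaw": 0.0}]'

```text
time: 19.05
position: [533.2, -251.6, 25.1]
eef_rot: [-0.703, 0.704, -0.07, 0.071]
force: [-2.8, 3.1, 10.4]
opening: 0.149
```

Request:
servo_tool --rows '[{"tx": 0,"ty": -0.0005,"tz": 0,"wx": 0,"wy": 0,"wz": 0,"jaw": 0.32},{"tx": 0,"ty": -0.0005,"tz": 0,"wx": 0,"wy": 0,"wz": 0,"jaw": 0.32},{"tx": 0,"ty": -0.0005,"tz": 0,"wx": 0,"wy": 0,"wz": 0,"jaw": 0.32},{"tx": 0,"ty": -0.01,"tz": 0,"wx": 0,"wy": 0,"wz": 0,"jaw": 0.32},{"tx": 0,"ty": -0.03,"tz": 0,"wx": 0,"wy": 0,"wz": 0,"jaw": 0.32},{"tx": 0,"ty": -0.04,"tz": 0,"wx": 0,"wy": 0,"wz": 0,"jaw": 0.32},{"tx": 0,"ty": -0.04,"tz": 0,"wx": 0,"wy": 0,"wz": 0,"jaw": 0.32},{"tx": 0,"ty": 0,"tz": 0,"wx": 0,"wy": 0,"wz": 0,"jaw": 0.4}]'

```text
time: 19.85
position: [532.8, -252.1, 153.8]
eef_rot: [-0.703, 0.705, -0.07, 0.071]
force: [0.7, 0.4, -0.7]
opening: 0.399
```

```bash
python3 - <<'E'
from chk import *
chk(["blue","green","red"])
d=look("w7"); handle(d,*HS["green"],34);handle(d,*HS["blue"],34)
s=state(); print(s["position"].round(1),head(s),s["opening"],s["time"]); print(goal(501.7,249,110,102.7,s))
E
```

```text
blue few 0
green [ 516.5 -249. ] [13.7 67.6] along -18.4 across -0.7 ang -9.0 ztop 36.5
red [ 502.7 -295.8] [14.8 60.1] along -22.9 across 0.7 ang -11.6 ztop 36.0
[ 519  289   50   53 1313] [741.5   5. ] [93.6 65.7] ang -137.9
[ 310  163   17   73 1114] [ 533.1 -252.7] [13.7 66.2] ang 168.9
[   0   38   44  180 4558] [ 351.5 -634.4] [113.5 236.6] ang 168.1
[ 415  166   22   73 1111] [ 555.2 -157.7] [17.  69.2] ang 169.0
[ 530.5 -250.7  148.6] 78.5643412829187 0.39995413439057814 19.95
(array([-127.1,   39.1,  484.1]), array([-0.001, -0.421, -0.006]))
```

Request:
servo_tool --rows '[{"tx": 0,"ty": -0.001,"tz": 0,"wx": 0,"wy": -0.141,"wz": 0,"jaw": 0.4},{"tx": 0,"ty": -0.001,"tz": 0,"wx": 0,"wy": -0.141,"wz": 0,"jaw": 0.4},{"tx": 0,"ty": -0.001,"tz": 0,"wx": 0,"wy": -0.141,"wz": 0,"jaw": 0.4},{"tx": 0.008,"ty": -0.001,"tz": 0.048,"wx": 0,"wy": 0,"wz": 0,"jaw": 0.4},{"tx": 0.008,"ty": -0.001,"tz": 0.048,"wx": 0,"wy": 0,"wz": 0,"jaw": 0.4},{"tx": 0.008,"ty": -0.001,"tz": 0.048,"wx": 0,"wy": 0,"wz": 0,"jaw": 0.4},{"tx": 0.008,"ty": -0.001,"tz": 0.048,"wx": 0,"wy": 0,"wz": 0,"jaw": 0.4},{"tx": 0.008,"ty": -0.001,"tz": 0.048,"wx": 0,"wy": 0,"wz": 0,"jaw": 0.4},{"tx": 0.008,"ty": -0.001,"tz": 0.048,"wx": 0,"wy": 0,"wz": 0,"jaw": 0.4},{"tx": 0.008,"ty": -0.001,"tz": 0.048,"wx": 0,"wy": 0,"wz": 0,"jaw": 0.4},{"tx": 0.008,"ty": -0.001,"tz": 0.048,"wx": 0,"wy": 0,"wz": 0,"jaw": 0.4},{"tx": 0.008,"ty": -0.001,"tz": 0.048,"wx": 0,"wy": 0,"wz": 0,"jaw": 0.4},{"tx": 0.008,"ty": -0.001,"tz": 0.048,"wx": 0,"wy": 0,"wz": 0,"jaw": 0.4},{"tx": 0,"ty": 0,"tz": 0,"wx": 0,"wy": 0,"wz": 0,"jaw": 0.4}]'

```text
time: 21.35
position: [483.1, 248.1, 148.7]
eef_rot: [0.703, -0.701, -0.072, 0.095]
force: [0.7, -0.1, -0.5]
opening: 0.401
```

```bash
python3 - <<'E'
from h import *
s=state(); print(s["position"].round(1),head(s),s["opening"],s["time"]); print(goal(501.7,249,80,102.7,s))
E
```

```text
[483.1 248.1 148.7] 103.5502144956451 0.4007205170614301 21.35
(array([20.5, 68. , -3.9]), array([-0.005,  0.015, -0.033]))
```

Request:
servo_tool --rows '[{"tx": 0.018,"ty": 0,"tz": -0.004,"wx": -0.005,"wy": 0.015,"wz": -0.033,"jaw": 0.4},{"tx": 0,"ty": 0.02,"tz": 0,"wx": 0,"wy": 0,"wz": 0,"jaw": 0.4},{"tx": 0,"ty": 0.02,"tz": 0,"wx": 0,"wy": 0,"wz": 0,"jaw": 0.4},{"tx": 0,"ty": 0.02,"tz": 0,"wx": 0,"wy": 0,"wz": 0,"jaw": 0.4},{"tx": 0,"ty": 0,"tz": 0,"wx": 0,"wy": 0,"wz": 0,"jaw": 0.4}]'

```text
time: 21.85
position: [498.8, 247.8, 81.5]
eef_rot: [-0.701, 0.704, 0.077, -0.081]
force: [-0.0, -1.4, 0.1]
opening: 0.401
```

```bash
python3 - <<'E'
from chk import *
d=look("w8"); handle(d,*HS["yellow"],15)
s=state(); print(s["position"].round(1),head(s),s["time"],goal(501.7,249,35,102.7,s))
E
```

```text
[ 312  179   19   87 1570] [502.2 249.7] [67.1 12.8] ang -167.6
[312 151  19  24 430] [458.3 239.8] [16.  12.4] ang -167.7
[499.8 248.3  83.2] 102.87248066938096 21.9 (array([ 2.2, 48.2,  0.4]), array([ 0.003,  0.003, -0.004]))
```

Request:
servo_tool --rows '[{"tx": 0,"ty": 0.015,"tz": 0.001,"wx": 0.003,"wy": 0.003,"wz": -0.004,"jaw": 0.4},{"tx": 0,"ty": 0.015,"tz": 0,"wx": 0,"wy": 0,"wz": 0,"jaw": 0.4},{"tx": 0,"ty": 0.015,"tz": 0,"wx": 0,"wy": 0,"wz": 0,"jaw": 0.4},{"tx": 0,"ty": 0.008,"tz": 0,"wx": 0,"wy": 0,"wz": 0,"jaw": 0.4},{"tx": 0,"ty": 0,"tz": 0,"wx": 0,"wy": 0,"wz": 0,"jaw": 0.4}]'

```text
time: 22.4
position: [502.8, 249.6, 33.9]
eef_rot: [0.703, -0.702, -0.081, 0.076]
force: [-0.4, 1.1, -0.1]
opening: 0.399
```

```bash
python3 - <<'E'
from h import *
s=state(); print(s["position"].round(1),head(s),s["time"],goal(502,249.3,5,102.5,s))
E
```

```text
[502.8 249.6  33.9] 102.7097035588193 22.4 (array([-1.1, 28.9, -0.1]), array([-0.001,  0.004,  0.007]))
```

Request:
servo_tool --rows '[{"tx": -0.001,"ty": 0.013,"tz": 0,"wx": 0,"wy": 0.004,"wz": 0.007,"jaw": 0.4},{"tx": 0,"ty": 0.013,"tz": 0,"wx": 0,"wy": 0,"wz": 0,"jaw": 0.4},{"tx": 0,"ty": 0.001,"tz": 0,"wx": 0,"wy": 0,"wz": 0,"jaw": 0.4}]'

```text
time: 22.7
position: [503.2, 250.2, 7.2]
eef_rot: [0.704, -0.702, -0.078, 0.076]
force: [0.7, -0.2, -0.6]
opening: 0.401
```

Request:
servo_tool --rows '[{"tx": 0,"ty": 0.001,"tz": 0,"wx": 0,"wy": 0,"wz": 0,"jaw": 0.0},{"tx": 0,"ty": 0,"tz": 0,"wx": 0,"wy": 0,"wz": 0,"jaw": 0.0},{"tx": 0,"ty": 0,"tz": 0,"wx": 0,"wy": 0,"wz": 0,"jaw": 0.0},{"tx": 0,"ty": 0,"tz": 0,"wx": 0,"wy": 0,"wz": 0,"jaw": 0.0},{"tx": 0,"ty": 0,"tz": 0,"wx": 0,"wy": 0,"wz": 0,"jaw": 0.0}]'

```text
time: 23.2
position: [503.7, 250.5, 6.6]
eef_rot: [0.704, -0.702, -0.078, 0.076]
force: [-0.3, 1.0, -0.5]
opening: 0.145
```

Request:
servo_tool --rows '[{"tx": 0,"ty": -0.02,"tz": 0,"wx": 0,"wy": 0,"wz": 0,"jaw": 0.0},{"tx": 0,"ty": -0.045,"tz": 0,"wx": 0,"wy": 0,"wz": 0,"jaw": 0.0},{"tx": 0,"ty": -0.045,"tz": 0,"wx": 0,"wy": 0,"wz": 0,"jaw": 0.0},{"tx": 0,"ty": -0.045,"tz": 0,"wx": 0,"wy": 0,"wz": 0,"jaw": 0.0},{"tx": 0,"ty": -0.01,"tz": 0,"wx": 0,"wy": 0,"wz": 0,"jaw": 0.0},{"tx": -0.006,"ty": -0.001,"tz": -0.047,"wx": 0,"wy": 0,"wz": 0,"jaw": 0.0},{"tx": -0.006,"ty": -0.001,"tz": -0.047,"wx": 0,"wy": 0,"wz": 0,"jaw": 0.0},{"tx": -0.006,"ty": -0.001,"tz": -0.047,"wx": 0,"wy": 0,"wz": 0,"jaw": 0.0},{"tx": -0.006,"ty": -0.001,"tz": -0.047,"wx": 0,"wy": 0,"wz": 0,"jaw": 0.0},{"tx": -0.006,"ty": -0.001,"tz": -0.047,"wx": 0,"wy": 0,"wz": 0,"jaw": 0.0},{"tx": -0.006,"ty": -0.001,"tz": -0.047,"wx": 0,"wy": 0,"wz": 0,"jaw": 0.0},{"tx": -0.006,"ty": -0.001,"tz": -0.047,"wx": 0,"wy": 0,"wz": 0,"jaw": 0.0},{"tx": -0.006,"ty": -0.001,"tz": -0.047,"wx": 0,"wy": 0,"wz": 0,"jaw": 0.0},{"tx": -0.006,"ty": -0.001,"tz": -0.047,"wx": 0,"wy": 0,"wz": 0,"jaw": 0.0},{"tx": 0,"ty": 0,"tz": 0,"wx": 0,"wy": 0.139,"wz": 0,"jaw": 0.0},{"tx": 0,"ty": 0,"tz": 0,"wx": 0,"wy": 0.139,"wz": 0,"jaw": 0.0},{"tx": 0,"ty": 0,"tz": 0,"wx": 0,"wy": 0.139,"wz": 0,"jaw": 0.0},{"tx": 0,"ty": 0,"tz": 0,"wx": 0,"wy": 0,"wz": 0,"jaw": 0.0}]'

```text
time: 25.0
position: [541.9, -192.5, 184.5]
eef_rot: [0.705, -0.701, 0.073, -0.076]
force: [0.7, 0.4, -0.6]
opening: 0.154
```

```bash
python3 - <<'E'
from h import *
s=state(); print(s["position"].round(1),head(s),s["opening"],s["time"]); print(goal(546.2,-202.8,90,78.6,s))
E
```

```text
[ 541.9 -192.5  184.5] 77.87968893119546 0.1535725938030927 25.0
(array([ 6.1, 94.5, -9.7]), array([-0.006, -0.013,  0.003]))
```

Request:
servo_tool --rows '[{"tx": 0.005,"ty": 0.01,"tz": -0.01,"wx": -0.006,"wy": -0.013,"wz": 0.003,"jaw": 0.0},{"tx": 0,"ty": 0.03,"tz": 0,"wx": 0,"wy": 0,"wz": 0,"jaw": 0.0},{"tx": 0,"ty": 0.03,"tz": 0,"wx": 0,"wy": 0,"wz": 0,"jaw": 0.0},{"tx": 0,"ty": 0.025,"tz": 0,"wx": 0,"wy": 0,"wz": 0,"jaw": 0.0},{"tx": 0,"ty": 0,"tz": 0,"wx": 0,"wy": 0,"wz": 0,"jaw": 0.0}]'

```text
time: 25.5
position: [545.4, -205.2, 84.3]
eef_rot: [-0.704, 0.705, -0.062, 0.063]
force: [-0.2, -0.1, -0.1]
opening: 0.152
```

```bash
python3 - <<'E'
from chk import *
s=state(); print(s["position"].round(1),head(s),s["opening"],s["time"]); print(goal(546.2,-202.8,60,78.6,s))
d=look("w9"); handle(d,*HS["yellow"],s["position"][2]+9); a=d["img"][60:400,160:560]; cv2.imwrite("pics/w9.png",cv2.resize(a,(800,680))[:600])
E
```

```text
[ 545.4 -205.2   84.3] 79.87007088479301 0.15176159046173204 25.5
(array([ 0.4, 24.3,  2.5]), array([0.001, 0.022, 0.001]))
[ 304  207   29  117 3198] [ 544.8 -206.3] [13.7 66.8] ang 169.8
[ 303  163   32   37 1091] [ 500.2 -198.1] [13.8 16.4] ang 171.4
```

View pics/w9.png

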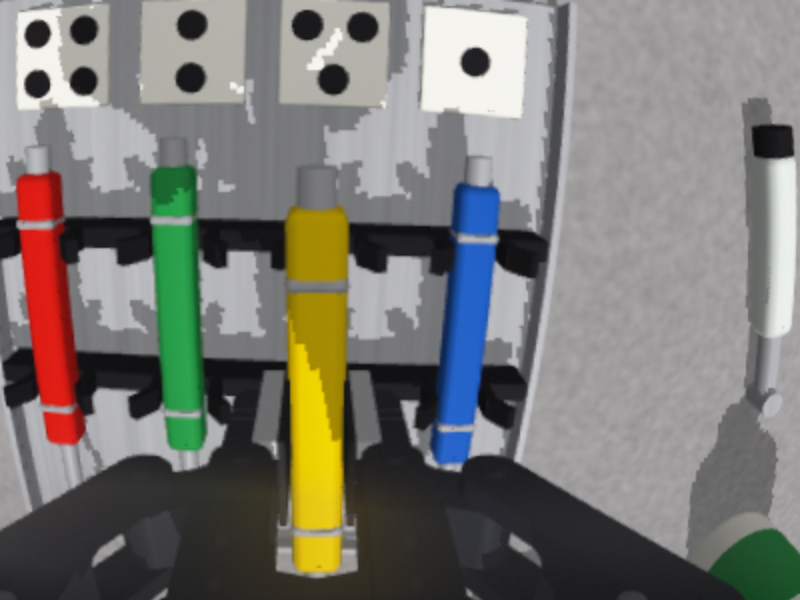

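Request:
servo_tool --rows '[{"tx": 0,"ty": 0.008,"tz": 0.0025,"wx": 0,"wy": 0.022,"wz": 0,"jaw": 0.0},{"tx": 0,"ty": 0.008,"tz": 0,"wx": 0,"wy": 0,"wz": 0,"jaw": 0.0},{"tx": 0,"ty": 0.006,"tz": 0,"wx": 0,"wy": 0,"wz": 0,"jaw": 0.0},{"tx": 0,"ty": 0.0,"tz": 0,"wx": 0,"wy": 0,"wz": 0,"jaw": 0.0}]'

```text
time: 25.95
position: [550.0, -203.9, 66.5]
eef_rot: [-0.702, 0.705, -0.066, 0.073]
force: [-1.0, 0.3, -0.1]
opening: 0.151
```

```bash
python3 - <<'E'
from h import *
s=state(); print(s["position"].round(1),head(s),s["opening"],s["time"],s["force"].round(1)); print(goal(546.2,-202.8,27,78.6,s))
E
```

```text
[ 550.  -203.9   66.5] 78.75803120845252 0.15140916164019952 25.95 [-1.   0.3 -0.1]
(array([-4.3, 39.4,  0.5]), array([0.003, 0.003, 0.011]))
```

Request:
servo_tool --rows '[{"tx": -0.004,"ty": 0.004,"tz": 0.001,"wx": 0.003,"wy": 0.003,"wz": 0.011,"jaw": 0.0},{"tx": 0,"ty": 0.008,"tz": 0,"wx": 0,"wy": 0,"wz": 0,"jaw": 0.0},{"tx": 0,"ty": 0.008,"tz": 0,"wx": 0,"wy": 0,"wz": 0,"jaw": 0.0},{"tx": 0,"ty": 0.0,"tz": 0,"wx": 0,"wy": 0,"wz": 0,"jaw": 0.0}]'

```text
time: 26.35
position: [546.6, -202.1, 45.8]
eef_rot: [0.704, -0.703, 0.07, -0.07]
force: [-0.6, -0.6, -1.8]
opening: 0.149
```

```bash
python3 - <<'E'
from h import *
s=state(); print(s["position"].round(1),head(s),s["opening"],s["time"],s["force"].round(1)); print(goal(546.2,-202.8,27,78.6,s))
E
```

```text
[ 546.6 -202.1   45.8] 78.60919961193176 0.1490725691709835 26.35 [-0.6 -0.6 -1.8]
(array([-0.3, 18.8, -0.8]), array([-0.001,  0.   ,  0.001]))
```

Request:
servo_tool --rows '[{"tx": 0,"ty": 0.005,"tz": -0.0008,"wx": 0,"wy": 0,"wz": 0,"jaw": 0.0},{"tx": 0,"ty": 0.005,"tz": 0,"wx": 0,"wy": 0,"wz": 0,"jaw": 0.0},{"tx": 0,"ty": 0.005,"tz": 0,"wx": 0,"wy": 0,"wz": 0,"jaw": 0.0},{"tx": 0,"ty": 0.003,"tz": 0,"wx": 0,"wy": 0,"wz": 0,"jaw": 0.0},{"tx": 0,"ty": 0.001,"tz": 0,"wx": 0,"wy": 0,"wz": 0,"jaw": 0.0}]'

```text
time: 26.85
position: [546.5, -203.1, 25.1]
eef_rot: [0.704, -0.704, 0.07, -0.07]
force: [0.3, 0.2, -0.2]
opening: 0.149
```

Request:
servo_tool --rows '[{"tx": 0,"ty": 0.001,"tz": 0,"wx": 0,"wy": 0,"wz": 0,"jaw": 0.0},{"tx": 0,"ty": 0.001,"tz": 0,"wx": 0,"wy": 0,"wz": 0,"jaw": 0.0}]'

```text
time: 27.05
position: [546.6, -203.2, 24.7]
eef_rot: [-0.704, 0.704, -0.07, 0.07]
force: [-3.9, 1.6, 8.7]
opening: 0.148
```

Seated contact. Release, rise, and check.

Request:
servo_tool --rows '[{"tx": 0,"ty": -0.0005,"tz": 0,"wx": 0,"wy": 0,"wz": 0,"jaw": 0.3},{"tx": 0,"ty": -0.0005,"tz": 0,"wx": 0,"wy": 0,"wz": 0,"jaw": 0.3},{"tx": 0,"ty": -0.0005,"tz": 0,"wx": 0,"wy": 0,"wz": 0,"jaw": 0.3},{"tx": 0,"ty": -0.01,"tz": 0,"wx": 0,"wy": 0,"wz": 0,"jaw": 0.3},{"tx": 0,"ty": -0.03,"tz": 0,"wx": 0,"wy": 0,"wz": 0,"jaw": 0.3},{"tx": 0,"ty": -0.04,"tz": 0,"wx": 0,"wy": 0,"wz": 0,"jaw": 0.3},{"tx": 0,"ty": -0.04,"tz": 0,"wx": 0,"wy": 0,"wz": 0,"jaw": 0.3},{"tx": -0.04,"ty": -0.04,"tz": 0,"wx": 0,"wy": 0,"wz": 0,"jaw": 0.3},{"tx": -0.045,"ty": 0,"tz": 0,"wx": 0,"wy": 0,"wz": 0,"jaw": 0.3},{"tx": -0.045,"ty": 0,"tz": 0,"wx": 0,"wy": 0,"wz": 0,"jaw": 0.3},{"tx": -0.045,"ty": 0,"tz": 0,"wx": 0,"wy": 0,"wz": 0,"jaw": 0.3},{"tx": 0,"ty": 0,"tz": 0,"wx": 0,"wy": 0,"wz": 0,"jaw": 0.3}]'

```text
time: 28.25
position: [375.5, -169.9, 191.5]
eef_rot: [-0.703, 0.704, -0.068, 0.072]
force: [1.4, 0.1, 0.2]
opening: 0.297
```

```bash
python3 - <<'E'
from chk import *
s=state(); print(s["position"].round(1),s["opening"],s["time"],s["force"].round(1))
d=chk(["blue","green","yellow","red"])
cv2.imwrite("pics/top9.png",np.hstack([cv2.resize(d["img"],(560,350)),cv2.resize(d["img"][145:245,400:468],(238,350))]))
E
```

```text
[ 375.5 -169.9  191.5] 0.2972275231412066 28.25 [1.4 0.1 0.2]
blue [ 555.7 -155.6] [ 14.6 101.6] along 1.5 across -1.3 ang -11.3 ztop 36.2
green [ 532.2 -251.8] [ 14.5 100.3] along -2.5 across -0.3 ang -11.7 ztop 35.6
yellow [ 544.7 -203.5] [ 14.5 102. ] along 0.3 across -0.5 ang -11.3 ztop 36.1
red [ 522.7 -300.4] [ 14.1 101.2] along -2.4 across 0.1 ang -12.1 ztop 35.9
```

View pics/top9.png

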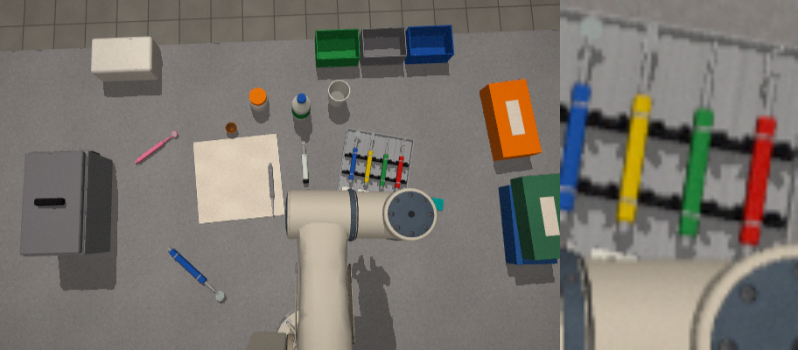

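All four are seated with their tips away from the tags, and the bystanders are where they started.

```bash
python3 -c "
from workcell import *
print(job_done())"
```

```text
the job is handed in; nothing more can be done
None
```

I loaded the blue mirror into pocket one, the green probe into pocket two (turned half round) and the yellow spatula into pocket three. I handed the job in at about 28 s of the 70 s allowed.

The last top-camera check, taken after the arm had withdrawn, was within tolerance for all four instruments:

| Measure | Result | Limit |
|---|---|---|
| Distance along the pocket | within 2.5 mm | 20 mm |
| Distance across the pocket | within 1.3 mm | 5 mm |
| Angle to the pocket | within 1° | about 7° |
| Height of handle top | 35.6–36.2 mm, level with the red scaler that was already seated | – |

- **Orientation:** all working ends point away from the tags.
- **Untouched items:** the red scaler still measured within 1 mm of its starting position. The grey instrument and the other bystanders look unmoved in the final picture, but I did not measure them.
- **Earlier disagreement:** some top-camera readings taken while the arm was overhead showed only part of a handle, up to 23 mm off along the pocket. The wrist camera disagreed at the time, and the clear final view agreed with the wrist camera.
- **Verdict:** `job_done()` gives none.

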